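# Load the keyed nest blocks into an insect-hotel frame and close it up

## Robot

A 6-joint arm with a two-finger parallel gripper is mounted at the origin on the work surface. World frame = base frame: x ahead of the robot, y to its left, z up, the work surface at z = 0. Lengths are in m, angles in degrees, forces in N, time in s.
With the tool pointing down it reaches from about 0.35 to 1 m from the base axis. Payload 7.1 kg.
Tool frame: the origin (TCP) lies between the finger pads; the fingertips stand manip.finger_overhang ahead of it and the grasp point (between the pads) lies 5 mm behind it (manip.finger_overhang is the distance from the TCP to the fingertips, in m); z points along the fingers, y is the line along which they close (so a half turn about z gives the same grasp; the last joint's range is limited). The gripper opens to 85 mm and grips with 20 to 120 N. Pads are 22 mm wide; open, the fingers measure 114 mm over their backs; the gripper's body (76 mm by 85 mm) begins 54 mm behind the grasp point. The pads swing forward as they close: fully open they stand 13 mm farther back than shut.
Start: joints at [65.546, 24.242, 93.386, -0, 62.372, -1.089], TCP at [0.248, 0.574, 0.245] pointing down, gripper open.
Joint ranges: [-172.04, 172.04], [-51.8, 120.97], [4.93, 147.93], [-75.15, 255.16], [6.16, 154.13], [-145.62, 145.62]. Speed limits (degrees/s): [136.94, 136.94, 172.46, 180, 180, 180].

## Interface

Orientations are given as a 3x3 rotation matrix whose columns are the frame's x, y, z axes.
In Python, from plant import manip gives the robot as it stands. The module is installed in compiled form; this text tells all that it offers.
- The arm moves only by the tool send_rows, never from a script. Its argument "increments" is text: rows parted by semicolons, each of 7 numbers parted by spaces: the turn, a rotation vector about the tool's x, y, z in rad, then the shift along the tool's x, y, z in mm, then the closure, from 0 (fully open) to 1 (shut). In form: rx ry rz x y z jaw; .... A call has 1 to 20 rows; each row shifts and turns the commanded pose from where the row before left it, along the tool's axes as they then stand; what a row does not reach is not made up. A row lasts 1/12 s, in which the tool goes at most 41.7 mm and 7.16 degrees, less where a joint would pass 70% of its speed; a pose out of reach is approached as far as the arm can. A call is refused whole if a number of a shift passes 41.7 or a number of a turn 0.125, either way. A call with a gripper value outside its range is refused whole. The fingers move at their own pace and stop on an object; "grip_force" is the grip in N (left out, the last holds). Time passes only in rows, so rows that do not move let the fingers close. It gives the time, the measured TCP pose, the force, the opening and the grip force at its end, in the units of the state.
- manip.sense(): the state, without advancing time (a new reading comes with each control period).
- manip.get_image(name): name is "scene" or "top"; returns a dict with "image" (420x560x3 uint8, blue, green, red), "fov_y" (degrees; the focal length in pixels is half the picture's height over the tangent of half this angle, whatever the lens; pixels are square), "cx", "cy" (the principal point, pixels), "rvec" (rotation vector, rad) and "tvec" (3), from world to camera coordinates, as OpenCV has them. Camera axes: x right, y down, z forward; pixel columns grow to the right and rows downward; lengths in m; the calibration is good to about 2 mm. A picture is of the moment at which its call begins. There is no depth.
- manip.sign_off(): hands the job in; it is judged then, once.
The state is a dict: "clock": time; "joint_positions": joint angles; "qvel": joint speeds; "tau": joint torques, N m; "ee_pos": TCP position; "eef_rot": TCP orientation; "wrist_force": force on the tool from outside, world axes, zero at the start; "moment": the same for the moment, N m; "width": opening from 0.0 (shut) to 1.0 (fully open); "finger_force": force on a finger pad.
Only numpy, scipy, OpenCV 4.12 (cv2) and the standard library are available. Lean on these libraries where they do the work, as an engineer would, in place of code of your own. Each camera call takes 0.05 s, during which the arm holds its last target. There are 200 camera calls.

## Task

Pull the insect-hotel frame's front flap right down, set every drilled nest block that is on the bench fully home in a bay of its own, drilled face up, then push the flap back up until it is shut over them, and last lay the roof slat flat and centred across the tops of the two end posts. Each bay has a key that lets a block in only one way round, so if a block stands too high, lift it, turn it half round and try again. Leave everything else on the bench where it is.

Things in the scene. Friction and masses are not known exactly. Their poses are not given: they have to be found in the camera images.
- frame: wooden insect-hotel frame lying on its back, fixed: three bays in a row along its y, 80 mm apart, open upward, 250 mm wide. Origin: under the middle bay's centre, on the bench; x points away from the flap, z up. Floor board 14 mm thick; the walls round the bays are 10 mm thick with rounded tops, 42 mm above the bench.
- bay_left (a point): centre of the floor of the left (+y) bay (14 mm above the bench), axes as the frame; bay 50 mm (x) by 70 mm (y) inside. A key strip 10 mm wide (y), 46 long (x), 12 tall lies on its floor 18 mm to the +y OR the -y side of the centre: this differs by bay and start and is not reported (look or try). The wrong way round a block rests on the key, 12 mm too high.
- bay_mid (a point): centre of the floor of the middle bay (14 mm above the bench), axes as the frame; bay 50 mm (x) by 70 mm (y) inside. A key strip 10 mm wide (y), 46 long (x), 12 tall lies on its floor 18 mm to the +y OR the -y side of the centre: this differs by bay and start and is not reported (look or try). The wrong way round a block rests on the key, 12 mm too high.
- bay_right (a point): centre of the floor of the right (-y) bay (14 mm above the bench), axes as the frame; bay 50 mm (x) by 70 mm (y) inside. A key strip 10 mm wide (y), 46 long (x), 12 tall lies on its floor 18 mm to the +y OR the -y side of the centre: this differs by bay and start and is not reported (look or try). The wrong way round a block rests on the key, 12 mm too high.
- flap (a joint): front flap, a 250 mm wide board hinged along its bottom edge; 0 = upright, shut; grows as its top comes down towards the robot; stop at 1.2 rad = fully down, sloping. Stiff hinge (0.3 N m): stays where left. When shut, a strip on its inner face (underside 88 mm above the bench) reaches over the front 10 mm of the bays, 4 mm above seated blocks: no block passes, and one not home stops it.
- flap_bar (a point): middle of the flap's handle: a round steel bar 12 mm thick, 120 mm long along the frame's y, held on two posts 50 mm beyond the flap's free edge, 130 mm from the hinge line (150 mm above the bench when shut). It can be pinched from above with the fingers closing along the frame's x, and turns between the fingers.
- flap_hinge (a point): middle of the flap's hinge line, which runs along the frame's y; 20 mm above the bench and 43 mm in front (-x) of the bays' centres
- roof_seat (a point): point midway between the flat tops of the frame's two end posts (106 mm above the bench, 19 mm behind (+x) the bays' centres), axes as the frame. The posts stand at 140 mm either side along y; each top is 20 mm (y) by 36 mm (x).
- roof_slat: plain wooden slat 32 (its x) x 310 (its y, long) x 16 mm (z), about 0.09 kg, lying flat on the bench. Origin: centre of the underside. Either way round will do.
- block_1: softwood nest block, 46 (its x) x 66 (its y) x 70 mm tall, 0.11 kg, drilled face up; may be absent. Origin: centre of the underside, z up. A notch 16 mm wide, 14 deep runs across the underside along x, centred 18 mm to the +y side of the middle, seen as a gap in the lower edge of both 66 mm sides. Grasp it across the 46 mm width.
- block_2: softwood nest block, 46 (its x) x 66 (its y) x 70 mm tall, 0.11 kg, drilled face up; may be absent. Origin: centre of the underside, z up. A notch 16 mm wide, 14 deep runs across the underside along x, centred 18 mm to the +y side of the middle, seen as a gap in the lower edge of both 66 mm sides. Grasp it across the 46 mm width.
- block_3: softwood nest block, 46 (its x) x 66 (its y) x 70 mm tall, 0.11 kg, drilled face up; may be absent. Origin: centre of the underside, z up. A notch 16 mm wide, 14 deep runs across the underside along x, centred 18 mm to the +y side of the middle, seen as a gap in the lower edge of both 66 mm sides. Grasp it across the 46 mm width.
- log_slice_1: log slice with drilled holes, 84 mm across, 32 mm thick, flat on the bench among the blocks; a bystander. Origin on its underside.
- pine_cone: pine cone standing up, 50 mm across, 62 mm tall; a bystander. Origin on its underside.
- cane_bundle: bundle of bamboo canes lying, 170 x 60 x 34 mm; a bystander. Origin on its underside.
Things that resemble listed ones, but are neither listed nor needed, are in the scene too. Leave any orange or red look-alike of the block_3 alone.

How it is judged:
By the outcome, as a careful person would: the job done as asked, in the order asked, and still so for the second after the job is handed in, with the robot touching nothing.
Of block_1, block_2, block_3 only 2 to 3 are there at a start; the rules pass over those that are not, and their reading is None.
At some moment in a run one of block_1, block_2, block_3 may be knocked a few centimetres aside while the robot is not near it.
It also fails if it takes over 210 s, if anything falls off the work surface, if the arm or the gripper's body presses on something with over 40 N, if the wrist force passes 120 N, or if a joint passes its speed limit or range.

## Working session

There is one attempt and no reset: what is moved stays moved. The work goes in short steps, Python scripts to look and compute and a tool call to move; the robot and the scene stay as the last step left them, time stands still between calls to the robot, and variables do not carry over. Pictures are saved under pics/ and viewed, at most 14 in all, crops included, and the job is handed in when it is done.

Besides the shell and the picture viewer there is one more tool, called after "Call:" as name(argument=value, ...) on one line, values as JSON. send_rows: Moves the arm, as the interface text tells. Its arguments: {"type":"object","properties":{"increments":{"type":"string"},"grip_force":{"type":"number"}},"required":["increments"]}

```bash
mkdir -p pics; cat > h.py <<'E'
import numpy as np, cv2
from plant import manip
def snap(name,fn):
    d=manip.get_image(name); cv2.imwrite(f'pics/{fn}.png',d['image']); np.save(f'pics/{fn}.npy',d,allow_pickle=True); return d
def load(fn): return np.load(f'pics/{fn}.npy',allow_pickle=True).item()
def K(d):
    h=d['image'].shape[0]; f=h/2/np.tan(np.radians(d['fov_y'])/2)
    return np.array([[f,0,d['cx']],[0,f,d['cy']],[0,0,1.]])
def ray(d,u,v,z):
    R=cv2.Rodrigues(np.array(d['rvec'],float))[0]; t=np.array(d['tvec'],float).ravel()
    c=-R.T@t; r=R.T@np.linalg.inv(K(d))@np.array([u,v,1.])
    return c+r*(z-c[2])/r[2]
def proj(d,P):
    return cv2.projectPoints(np.array(P,float).reshape(-1,3),np.array(d['rvec'],float),np.array(d['tvec'],float),K(d),None)[0].reshape(-1,2)
def crop(fn,out,x0,y0,x1,y1,s):
    im=cv2.imread(f'pics/{fn}.png')[y0:y1,x0:x1]; cv2.imwrite(f'pics/{out}.png',cv2.resize(im,None,fx=s,fy=s,interpolation=cv2.INTER_CUBIC))
E
python3 - <<'E'
from h import *
a=snap('top','t0');b=snap('scene','s0')
for d in(a,b):
    R=cv2.Rodrigues(np.array(d['rvec'],float))[0];print(-R.T@np.array(d['tvec']).ravel(),d['fov_y'],d['cx'],d['cy'],R[2])
im=np.vstack([a['image'],b['image']]);
for n in('t0','s0'): crop(n,n+'b',0,0,560,420,1.42)
print(manip.finger_overhang,manip.sense())
E
```

```text
[0.26348347 0.01924295 1.06152396] 53.37514943880424 279.29683943979086 206.83712138398337 [ 0.22790015  0.00283301 -0.97368039]
[ 0.99617775 -0.36444307  0.77518687] 57.67586489098851 280.0949274275559 205.99512569188747 [-0.55843847  0.43768473 -0.7046833 ]
0.014 {'clock': 0.1, 'joint_positions': array([ 6.55465248e+01,  2.42809091e+01,  9.34278380e+01, -1.67860629e-03,
        6.23730536e+01, -1.08846629e+00]), 'qvel': array([ 0.13206838, -0.03176225, -0.12632884,  0.03237749,  0.03486925,
       -0.02910259]), 'tau': array([-4.16145776e-04, -5.58423758e+01, -2.82445157e+01, -1.49497259e-04,
        2.99556013e-03, -8.56928864e-06]), 'ee_pos': array([0.24764733, 0.57331303, 0.2446087 ]), 'eef_rot': array([[-9.18002391e-01,  3.96574442e-01, -5.67370410e-04],
       [ 3.96574848e-01,  9.18001456e-01, -1.31036930e-03],
       [ 1.18788885e-06, -1.42792698e-03, -9.99998981e-01]]), 'wrist_force': array([ 0.14573007, -0.58022622,  0.48776133]), 'moment': array([-0.00947426, -0.00078557, -0.02575428]), 'finger_force': 0.0, 'width': 1.0027409205697406}
```

View pics/t0b.png

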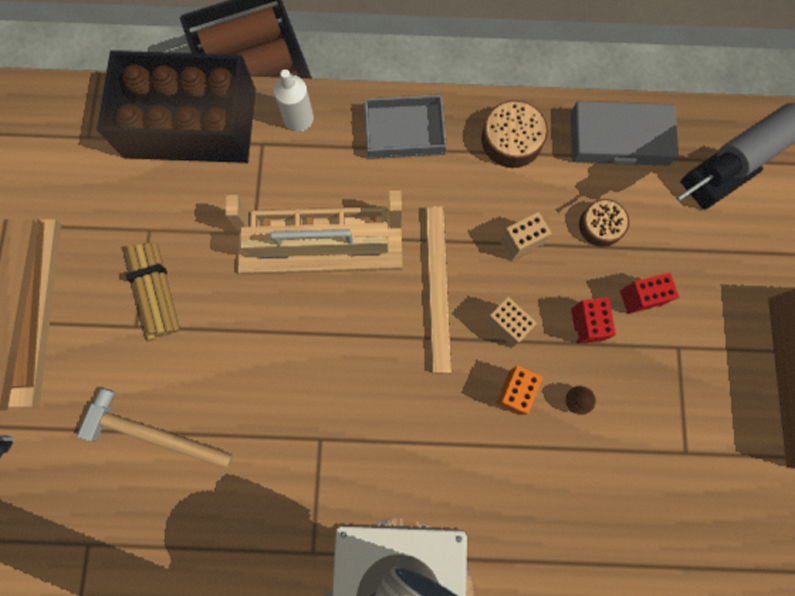

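View pics/s0b.png

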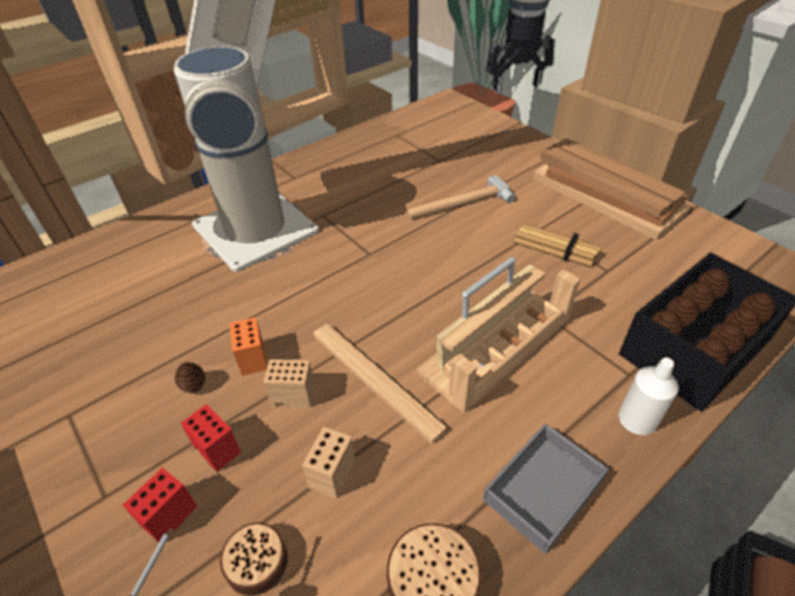

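The top view shows two natural-wood drilled blocks, at about (371,163) and (362,225) in raw pixels. There are also two red and one orange look-alikes at (418,225), (457,206) and (367,274), which I'll leave alone. The frame is at about (225,170), its flap bar at (219,166), and the slat at (308,204). Next I'll look closer to get poses and notch sides.

```bash
python3 - <<'E'
from h import *
a=cv2.imread('pics/t0.png');b=cv2.imread('pics/s0.png')
c=lambda im,x,y,w,h,W,H:cv2.resize(im[y:y+h,x:x+w],(W,H),interpolation=cv2.INTER_CUBIC)
# blocks: top region 330..400 x 140..250 ; scene 170..260 x 240..355
cv2.imwrite('pics/c1.png',np.hstack([c(a,330,140,80,110,400,550),c(b,176,240,80,110,400,550)]))
cv2.imwrite('pics/c2.png',np.vstack([c(a,150,130,160,66,800,330)]))
cv2.imwrite('pics/c3.png',c(b,286,175,134,114,800,600*114*800//134//600 if 0 else 680)[:600])
E
```

```text
(no output)
```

View pics/c1.png

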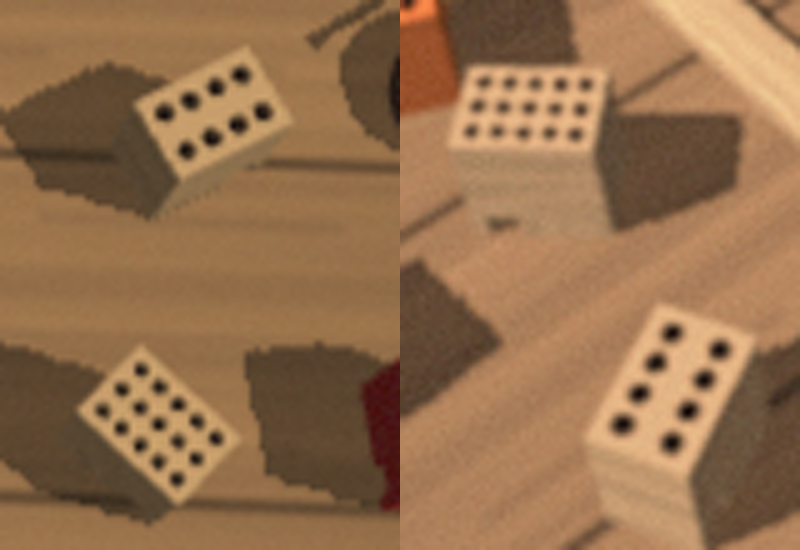

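View pics/c2.png

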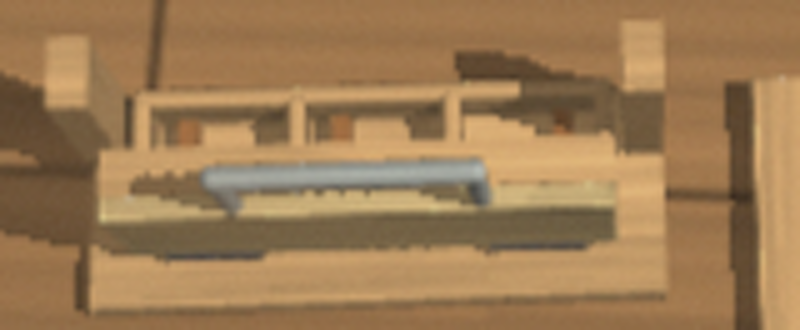

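View pics/c3.png

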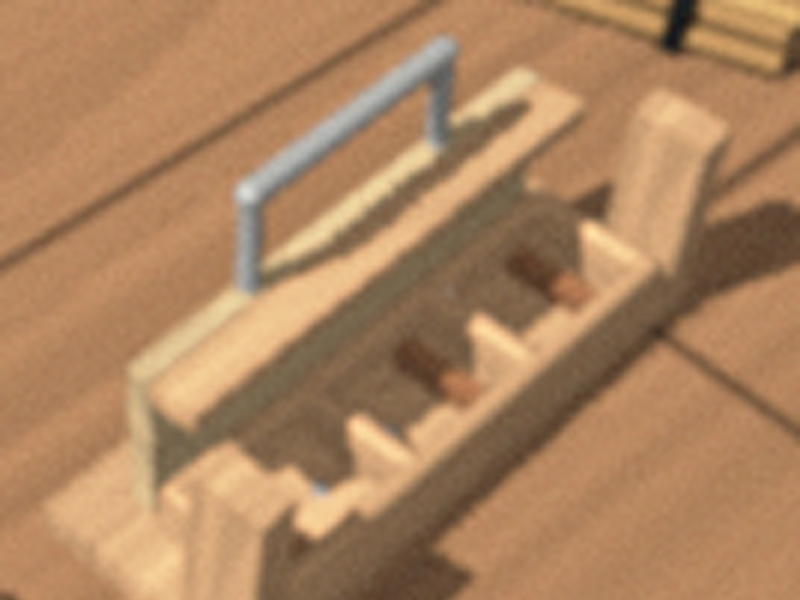

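The crops show block B (15 holes) with its notch at the left end of the camera-facing long side (scene crop 500,225). Block A's notch isn't visible yet. Brown key strips sit on the left of the left bay (+y), the left of the middle bay (+y), and the right of the right bay (−y). Now for the measurements.

```bash
python3 - <<'E'
from h import *
a=load('t0');b=load('s0')
T=lambda u,v:(330+u/5,140+v/5)
S=lambda u,v:(176+u/5,240+v/5)
F=lambda u,v:(150+u/5,130+v/5)
def blk(n,d,f,cs):
    P=np.array([ray(d,*f(*c),.07)[:2] for c in cs]); c=P.mean(0)
    e=[np.linalg.norm(P[i]-P[(i+1)%4])*1e3 for i in range(4)]
    l=P[1]-P[0]+P[2]-P[3]; print(n,c.round(4),np.round(e,1),'long dir deg',np.degrees(np.arctan2(l[1],l[0])).round(1))
blk('A top',a,T,[(133,104),(248,46),(294,122),(180,180)])
blk('A scn',b,S,[(688-400,475),(755-400,340),(662-400,305),(586-400,437)])
blk('B top',a,T,[(142,345),(241,440),(178,506),(77,410)])
blk('B scn',b,S,[(68,65),(208,67),(198,150),(49,150)])
p=lambda n,q:print(n,np.round(q,4))
# notch of B at z=0..14 in scene
p('notchB',ray(b,*S(100,228),0))
# posts tops c2
L=[ray(a,*F(u,v),.106) for u,v in[(46,37),(88,37),(88,107),(48,107)]];R=[ray(a,*F(u,v),.106) for u,v in[(621,19),(664,19),(664,90),(621,90)]]
for q in(L,R):p('post',np.array(q)[:,:2]);
l=np.mean(L,0);r=np.mean(R,0);p('L',l);p('R',r);p('mid',(l+r)/2);d=l-r;print(np.hypot(*d[:2]),np.degrees(np.arctan2(-d[0],d[1])))
p('barL',ray(a,*F(205,176),.15));p('barR',ray(a,*F(487,168),.15))
s=5/800
C=lambda u,v:(286+u*134/800,175+v*114/680)
p('sbarL',ray(b,*C(446,45),.15));p('sbarR',ray(b,*C(246,190),.15))
p('posttopL scn',np.mean([ray(b,*C(*q),.106) for q in[(657,88),(733,125),(690,160),(625,122)]],0))
p('slat',[ray(a,u/1.42,v/1.42,.016)[:2] for u,v in[(427,207),(442,207),(450,371),(431,371)]])
g=lambda im:cv2.cvtColor(im,cv2.COLOR_BGR2GRAY)
t=cv2.createCLAHE(4,(2,2))
m=cv2.resize(a['image'][140:195,345:400],(400,400),interpolation=cv2.INTER_CUBIC);n=cv2.resize(b['image'][295:355,285-0-0 if 0 else 205:265],(400,400),interpolation=cv2.INTER_CUBIC)
o=np.hstack([m,n]).astype(float);o=(255*(o/255)**.55).clip(0,255).astype('uint8');cv2.imwrite('pics/c4.png',o)
E
```

```text
A top [ 0.6182 -0.2075] [67.  45.4 66.  45.3] long dir deg -60.4
A scn [ 0.621  -0.2065] [63.2 43.7 64.4 45.3] long dir deg 118.9
B top [ 0.4581 -0.1789] [65.6 45.3 66.1 46.1] long dir deg -133.3
B scn [ 0.461  -0.1775] [66.2 47.2 67.6 48.5] long dir deg 49.3
notchB [ 0.4605 -0.2077  0.    ]
post [[0.6499 0.3212]
 [0.6507 0.3007]
 [0.6146 0.2972]
 [0.6139 0.3165]]
post [[0.6702 0.0412]
 [0.6711 0.0201]
 [0.6341 0.0189]
 [0.6333 0.0397]]
L [0.6323 0.3089 0.106 ]
R [0.6522 0.03   0.106 ]
mid [0.6423 0.1695 0.106 ]
0.2796399459775594 4.079740284106895
barL [0.5671 0.2277 0.15  ]
barR [0.5759 0.0988 0.15  ]
sbarL [0.5662 0.2269 0.15  ]
sbarR [0.5737 0.105  0.15  ]
posttopL scn [0.6334 0.3046 0.106 ]
slat [[ 0.6772 -0.0286]
 [ 0.6783 -0.0567]
 [ 0.3723 -0.0766]
 [ 0.3711 -0.0432]]
```

View pics/c4.png

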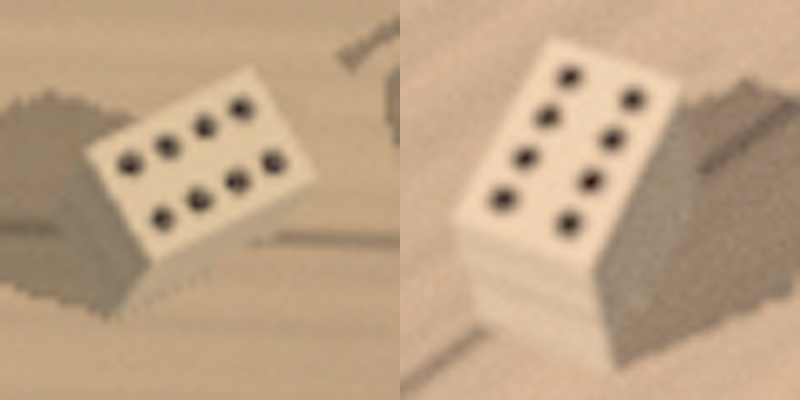

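```bash
cat >> h.py <<'E'
from scipy.spatial.transform import Rotation as Ro
def plan(legs,step=38.,p=None,R=None):
    """legs: (x,y,z[,azimuth of tool y in deg]); turn first, then shift; tool down"""
    s=manip.sense(); p=np.array(s['ee_pos']) if p is None else p; R=np.array(s['eef_rot']) if R is None else R
    print('at',p.round(4),'az',np.degrees(np.arctan2(R[1,1],R[0,1])).round(2),'F',np.round(s['wrist_force'],1),'w',round(s['width'],3),'t',s['clock'],'q',np.round(s['joint_positions'],0))
    for L in legs:
        q=np.array(L[:3])
        if len(L)>3:
            a=np.radians(L[3]); y=np.array([np.cos(a),np.sin(a),0]); z=np.array([0,0,-1.]); G=np.c_[np.cross(y,z),y,z]
            r=Ro.from_matrix(R.T@G).as_rotvec(); n=int(np.ceil(np.abs(r).max()/.12)); 
            print('  turn',r.round(4),'n',n,(r/max(n,1)).round(4)); R=G
        t=R.T@(q-p)*1e3; n=max(1,int(np.ceil(np.linalg.norm(t)/step))); print('  shift',t.round(1),'n',n,(t/n).round(2)); p=q
E
python3 - <<'E'
from h import *
a=load('t0')
F=lambda u,v:(150+u/5,130+v/5)
for n,q in dict(d1b=(297,92),d1f=(297,145),d2b=(453,92),wallL=(141,97),back0=(200,96),back1=(450,90)).items(): print(n,ray(a,*F(*q),.042).round(4))
c=np.radians(4.08);ex=np.array([np.cos(c),np.sin(c),0]);ey=np.array([-ex[1],ex[0],0]);o=np.array([.6233,.1681,0])
for n,P in dict(backwallC=(25,0,42),div1=(25,40,42),div2=(25,-40,42),key=(0,58,26),bar0=(-43,60,150),bar1=(-43,-60,150),base0=(-43,0,20)).items():
    w=o+ex*P[0]/1e3+ey*P[1]/1e3+np.array([0,0,P[2]/1e3]); print(n,((proj(a,w)[0]-[150,130])*5).round(0))
plan([(.571,.164,.25,4.08),(.571,.164,.145)])
E
```

```text
d1b [0.6505 0.2087 0.042 ]
d1f [0.6216 0.2065 0.042 ]
d2b [0.6537 0.128  0.042 ]
wallL [0.6447 0.289  0.042 ]
back0 [0.6464 0.2586 0.042 ]
back1 [0.6547 0.1296 0.042 ]
backwallC [372.  99.]
div1 [294. 101.]
div2 [449.  97.]
key [264. 159.]
bar0 [213. 158.]
bar1 [474. 149.]
base0 [377. 237.]
at [0.2476 0.5733 0.2446] az 66.64 F [ 0.1 -0.6  0.5] w 1.003 t 0.1 q [66. 24. 93. -0. 62. -1.]
  turn [-1.3000e-03  8.0000e-04  1.0918e+00] n 10 [-1.000e-04  1.000e-04  1.092e-01]
  shift [-431.3  293.4   -5.4] n 14 [-30.81  20.96  -0.39]
  shift [  0.   0. 105.] n 3 [ 0.  0. 35.]
```

Call:
send_rows(increments="0 0 .1092 0 0 0 0;0 0 .1092 0 0 0 0;0 0 .1092 0 0 0 0;0 0 .1092 0 0 0 0;0 0 .1092 0 0 0 0;0 0 .1092 0 0 0 0;0 0 .1092 0 0 0 0;0 0 .1092 0 0 0 0;0 0 .1092 0 0 0 0;0 0 .1092 0 0 0 0", grip_force=40)

```text
clock: 0.93
ee_pos: [0.2477, 0.5734, 0.2448]
eef_rot: [[-0.066, 0.998, -0.0], [0.998, 0.066, -0.001], [-0.001, -0.0, -1.0]]
wrist_force: [-0.5, -0.5, -0.1]
width: 1.001
finger_force: 0.0
```

Call:
send_rows(increments="0 0 0 -30.8 21 0 0;0 0 0 -30.8 21 0 0;0 0 0 -30.8 21 0 0;0 0 0 -30.8 21 0 0;0 0 0 -30.8 21 0 0;0 0 0 -30.8 21 0 0;0 0 0 -30.8 21 0 0;0 0 0 -30.8 21 0 0;0 0 0 -30.8 21 0 0;0 0 0 -30.8 21 0 0;0 0 0 -30.8 21 0 0;0 0 0 -30.8 21 0 0;0 0 0 -30.8 21 0 0;0 0 0 -30.8 21 0 0;0 0 0 0 0 0 0")

```text
clock: 2.18
ee_pos: [0.5751, 0.1598, 0.2452]
eef_rot: [[-0.067, 0.998, 0.002], [0.998, 0.067, -0.001], [-0.001, 0.002, -1.0]]
wrist_force: [-0.1, -0.0, -0.2]
width: 1.0
finger_force: 0.0
```

```bash
python3 - <<'E'
from h import *
plan([(.571,.164,.25,4.08),(.571,.164,.145)])
E
```

```text
at [0.5751 0.1598 0.2452] az 3.83 F [-0.1 -0.  -0.2] w 1.0 t 2.1833 q [14. 22. 97. -0. 61. 11.]
  turn [ 0.0018  0.0014 -0.0044] n 1 [ 0.0018  0.0014 -0.0044]
  shift [ 4.4 -3.8 -4.8] n 1 [ 4.44 -3.81 -4.8 ]
  shift [  0.   0. 105.] n 3 [ 0.  0. 35.]
```

Call:
send_rows(increments="0 0 -.004 4.4 -3.8 0 0;0 0 0 0 0 25 0;0 0 0 0 0 25 0;0 0 0 0 0 25 0;0 0 0 0 0 25 0;0 0 0 0 0 0 .5;0 0 0 0 0 0 .9;0 0 0 0 0 0 1;0 0 0 0 0 0 1;0 0 0 0 0 0 1;0 0 0 0 0 0 1;0 0 0 0 0 0 1", grip_force=30)

```text
clock: 3.18
ee_pos: [0.5684, 0.1689, 0.1468]
eef_rot: [[-0.075, 0.997, 0.002], [0.997, 0.075, 0.001], [0.001, 0.002, -1.0]]
wrist_force: [-1.0, 0.3, 8.1]
width: 0.129
finger_force: 29.3
```

```bash
python3 - <<'E'
from h import *
s=manip.sense();print(s)
E
```

```text
{'clock': 3.1833, 'joint_positions': array([1.53962122e+01, 2.88282169e+01, 1.01329111e+02, 1.71791799e-02,
       4.97005252e+01, 1.11015180e+01]), 'qvel': array([-0.14765766,  0.10507542,  0.02806706,  0.0234174 ,  0.00389858,
        0.00367588]), 'tau': array([-5.64794876e-01, -5.16401625e+01, -2.13674140e+01, -2.39820611e-01,
       -1.91828446e-01, -1.01758417e-02]), 'ee_pos': array([0.56839693, 0.1689332 , 0.14677758]), 'eef_rot': array([[-7.46941009e-02,  9.97203769e-01,  2.33120294e-03],
       [ 9.97206246e-01,  7.46922313e-02,  8.79141506e-04],
       [ 7.02560474e-04,  2.39035682e-03, -9.99996896e-01]]), 'wrist_force': array([-0.97224141,  0.30657716,  8.08986735]), 'moment': array([0.0599722 , 0.12317051, 0.0227987 ]), 'finger_force': 29.28746849298477, 'width': 0.12863919625425016}
```

Call:
send_rows(increments="0 0 0 0 -10.3 1.2 1;0 0 0 0 -10.2 2.3 1;0 0 0 0 -9.2 2.9 1;0 0 0 0 -9.2 3.4 1;0 0 0 0 -8.8 4.1 1;0 0 0 0 -8.6 4.8 1;0 0 0 0 0 0 1")

```text
clock: 3.77
ee_pos: [0.5085, 0.1644, 0.1252]
eef_rot: [[-0.075, 0.997, -0.004], [0.997, 0.075, -0.0], [0.0, -0.004, -1.0]]
wrist_force: [-0.6, 5.5, -2.3]
width: 0.126
finger_force: 30.1
```

Call:
send_rows(increments="0 0 0 0 -8 5.4 1;0 0 0 0 -7.7 6 1;0 0 0 0 -7.2 6.5 1;0 0 0 0 -6.8 7.1 1;0 0 0 0 -6.1 7.6 1;0 0 0 0 -5.6 8 1;0 0 0 0 0 0 1")

```text
clock: 4.35
ee_pos: [0.4684, 0.1612, 0.0841]
eef_rot: [[-0.075, 0.997, -0.002], [0.997, 0.075, -0.0], [-0.0, -0.002, -1.0]]
wrist_force: [3.6, 5.8, -5.5]
width: 0.127
finger_force: 29.6
```

Call:
send_rows(increments="0 0 0 0 -3.4 5.5 1;0 0 0 0 -3.1 5.7 1;0 0 0 0 -2.8 5.9 1;0 0 0 0 -2.5 6 1;0 0 0 0 0 0 1")

```text
clock: 4.77
ee_pos: [0.4587, 0.1604, 0.0625]
eef_rot: [[-0.075, 0.997, 0.001], [0.997, 0.075, 0.0], [0.0, 0.001, -1.0]]
wrist_force: [4.7, 2.2, -0.3]
width: 0.121
finger_force: 31.3
```

Call:
send_rows(increments="0 0 0 0 -1 2.5 1;0 0 0 0 -.5 2.5 1;0 0 0 0 0 0 1;0 0 0 0 0 0 1")

```text
clock: 5.1
ee_pos: [0.4588, 0.1606, 0.0598]
eef_rot: [[-0.075, 0.997, 0.004], [0.997, 0.075, 0.001], [0.001, 0.004, -1.0]]
wrist_force: [0.7, 0.2, 29.8]
width: 0.13
finger_force: 35.5
```

Call:
send_rows(increments="0 0 0 0 0 0 0;0 0 0 0 0 0 0;0 0 0 0 0 0 0;0 0 0 0 0 0 0;0 0 0 0 0 0 0;0 0 0 0 0 -30 0;0 0 0 0 0 -30 0;0 0 0 0 0 -30 0;0 0 0 0 0 -30 0;0 0 0 0 0 -30 0;0 0 0 0 0 -30 0;0 0 0 0 0 0 0")

```text
clock: 6.1
ee_pos: [0.4595, 0.1611, 0.243]
eef_rot: [[-0.075, 0.997, 0.008], [0.997, 0.075, 0.003], [0.002, 0.008, -1.0]]
wrist_force: [1.4, 0.1, -0.5]
width: 1.001
finger_force: 0.0
```

```bash
python3 - <<'E'
from h import *
plan([(.459,-.178,.25,-41.5),(.459,-.178,.048)])
E
```

```text
at [0.4595 0.1611 0.243 ] az 4.3 F [ 1.4  0.1 -0.5] w 1.001 t 6.1 q [ 18.  13. 111.  -0.  56.  14.]
  turn [ 0.007  -0.0051  0.7994] n 7 [ 0.001  -0.0007  0.1142]
  shift [-254.3  224.3   -7. ] n 9 [-28.26  24.93  -0.78]
  shift [  0.   0. 202.] n 6 [ 0.    0.   33.67]
```

Call:
send_rows(increments=".001 -.001 .114 0 0 0 0;.001 -.001 .114 0 0 0 0;.001 -.001 .114 0 0 0 0;.001 -.001 .114 0 0 0 0;.001 0 .114 0 0 0 0;.001 0 .114 0 0 0 0;.001 0 .114 0 0 0 0;0 0 0 -28.3 24.9 -.8 0;0 0 0 -28.3 24.9 -.8 0;0 0 0 -28.3 24.9 -.8 0;0 0 0 -28.3 24.9 -.8 0;0 0 0 -28.3 24.9 -.8 0;0 0 0 -28.3 24.9 -.8 0;0 0 0 -28.3 24.9 -.8 0;0 0 0 -28.3 24.9 -.8 0;0 0 0 -28.3 24.9 -.8 0;0 0 0 0 0 0 0;0 0 0 0 0 0 0")

```text
clock: 7.6
ee_pos: [0.4558, -0.1806, 0.2449]
eef_rot: [[0.664, 0.747, -0.008], [0.747, -0.665, -0.001], [-0.006, -0.006, -1.0]]
wrist_force: [-0.2, -0.4, 0.3]
width: 0.995
finger_force: 0.0
```

```bash
python3 - <<'E'
from h import *
d=snap('scene','s1'); snap('top','t1')
crop('s1','s1b',130,170,430,395,2.66)
plan([(.459,-.178,.15,-41.7),(.459,-.178,.048)])
E
```

```text
at [ 0.4558 -0.1785  0.2449] az -41.46 F [0.7 0.3 0.2] w 0.995 t 7.7 q [-23.  13. 110.  -0.  57.  19.]
  turn [-0.006   0.0064  0.0042] n 1 [-0.006   0.0064  0.0042]
  shift [ 2.5  2.1 94.9] n 3 [ 0.83  0.69 31.64]
  shift [  0.   0. 102.] n 3 [ 0.  0. 34.]
```

View pics/s1b.png

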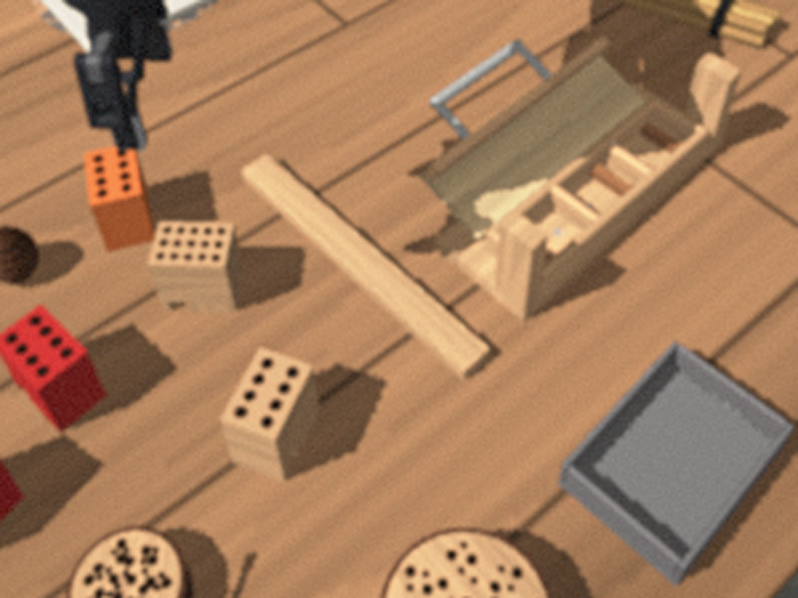

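The flap is fully down and the blocks haven't moved: B at about (195,240) and A at (268,405) in this crop. The keys in the left and middle bays sit on the +y side. I'll grasp B now.

Call:
send_rows(increments="-.006 .006 .004 2.5 2.1 25 0;0 0 0 0 0 30 0;0 0 0 0 0 35 0;0 0 0 0 0 35 0;0 0 0 0 0 35 0;0 0 0 0 0 25 0;0 0 0 0 0 12 0;0 0 0 0 0 0 0;0 0 0 0 0 0 .4;0 0 0 0 0 0 .8;0 0 0 0 0 0 1;0 0 0 0 0 0 1;0 0 0 0 0 0 1;0 0 0 0 0 0 1;0 0 0 0 0 0 1", grip_force=40)

```text
clock: 8.95
ee_pos: [0.4606, -0.1788, 0.0501]
eef_rot: [[0.665, 0.747, 0.004], [0.747, -0.665, -0.002], [0.001, 0.004, -1.0]]
wrist_force: [0.3, 3.4, 7.3]
width: 0.531
finger_force: 41.7
```

Call:
send_rows(increments="0 0 0 0 0 -20 1;0 0 0 0 0 -35 1;0 0 0 0 0 -35 1;0 0 0 0 0 -35 1;0 0 0 0 0 -35 1;0 0 0 0 0 -20 1;0 0 0 0 0 0 1;0 0 0 0 0 0 1")

```text
clock: 9.62
ee_pos: [0.46, -0.1787, 0.2302]
eef_rot: [[0.665, 0.747, 0.005], [0.747, -0.665, -0.003], [0.001, 0.006, -1.0]]
wrist_force: [-1.0, -0.1, -2.4]
width: 0.531
finger_force: 41.7
```

```bash
python3 - <<'E'
from h import *
d=snap('scene','s2'); e=snap('top','t2')
c=lambda im,x,y,w,h,W,H:cv2.resize(im[y:y+h,x:x+w],(W,H),interpolation=cv2.INTER_CUBIC)
o=np.hstack([c(d['image'],140,110,140,180,400,514),c(e['image'],320,130,110,141,400,514)]).astype(float);o=(255*(o/255)**.6).astype('uint8');cv2.imwrite('pics/c5.png',o)
c0=np.array([.6233,.1675]);t=np.radians(4.08);ey=np.array([-np.sin(t),np.cos(t)])
br=c0-.08*ey;print('bay right',br)
plan([(br[0],br[1],.24,4.08)])
E
```

```text
bay right [0.62899194 0.08770275]
at [ 0.4586 -0.1782  0.2278] az -41.66 F [ 0.9 -0.8 -2. ] w 0.531 t 9.7167 q [-23.  14. 111.  -0.  55.  19.]
  turn [ 3.000e-04  7.000e-04 -7.983e-01] n 7 [ 0.00e+00  1.00e-04 -1.14e-01]
  shift [253.1 188.9 -12.2] n 9 [28.12 20.98 -1.35]
```

View pics/c5.png

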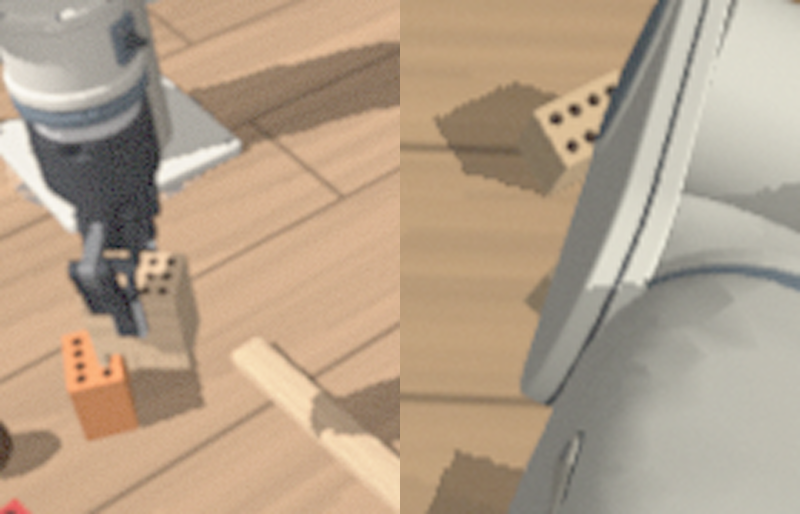

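B is held between the fingers in the scene view, and A is unmoved. Before inserting, I'll check the frame pose with a model overlay.

```bash
python3 - <<'E'
from h import *
t=np.radians(4.08);ex=np.array([np.cos(t),np.sin(t),0]);ey=np.array([-ex[1],ex[0],0]);o=np.array([.6233,.1675,0])
W=lambda x,y,z:o+ex*x/1e3+ey*y/1e3+np.array([0,0,z/1e3])
out=[]
for fn,(x0,y0,w,h),s in(('t1',(150,125,150,80),5.33),('s1',(285,180,135,75),5.92)):
    d=load(fn); im=cv2.resize(d['image'][y0:y0+h,x0:x0+w],None,fx=s,fy=s,interpolation=cv2.INTER_CUBIC)
    def poly(P,c):
        q=(proj(d,[W(*p) for p in P])-[x0-.5,y0-.5])*s; cv2.polylines(im,[q.round().astype(int)],True,c,1,cv2.LINE_AA)
    for b,k in((80,18),(0,18),(-80,-18)):
        poly([(-25,b-35,42),(25,b-35,42),(25,b+35,42),(-25,b+35,42)],(0,0,255))
        poly([(-23,b+k-5,26),(23,b+k-5,26),(23,b+k+5,26),(-23,b+k+5,26)],(255,0,0))
    for y in(140,-140): poly([(1,y-10,106),(37,y-10,106),(37,y+10,106),(1,y+10,106)],(0,255,0))
    out.append(im[:,:799])
h=min(sum(i.shape[0] for i in out),2000);w=min(i.shape[1] for i in out)
im=np.vstack([i[:,:w] for i in out]);im=cv2.resize(im,None,fx=min(1,598/im.shape[0]),fy=min(1,598/im.shape[0]));cv2.imwrite('pics/o1.png',im);print(im.shape)
E
```

```text
(598, 549, 3)
```

View pics/o1.png

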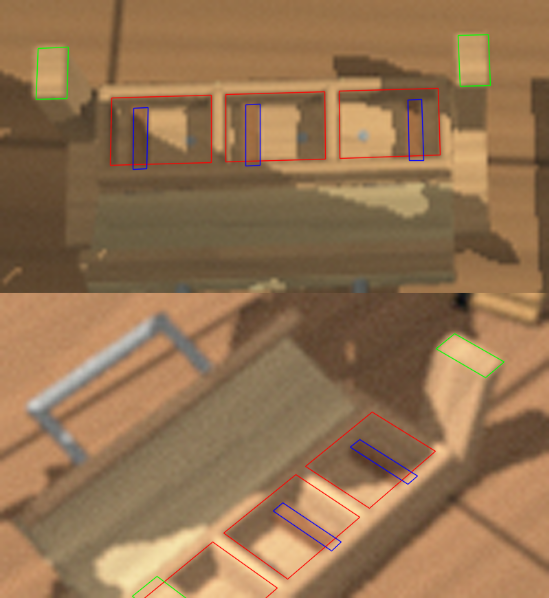

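The overlay fits the frame within about 1 to 2 mm: bays (110–440, 90–165), keys +y, +y, −y, and both post tops.

Call:
send_rows(increments="0 0 -.114 0 0 0 1;0 0 -.114 0 0 0 1;0 0 -.114 0 0 0 1;0 0 -.114 0 0 0 1;0 0 -.114 0 0 0 1;0 0 -.114 0 0 0 1;0 0 -.114 0 0 0 1;0 0 0 28.1 21 -1.3 1;0 0 0 28.1 21 -1.3 1;0 0 0 28.1 21 -1.3 1;0 0 0 28.1 21 -1.3 1;0 0 0 28.1 21 -1.3 1;0 0 0 28.1 21 -1.3 1;0 0 0 28.1 21 -1.3 1;0 0 0 28.1 21 -1.3 1;0 0 0 28.1 21 -1.3 1;0 0 0 0 0 0 1;0 0 0 0 0 0 1")

```text
clock: 11.22
ee_pos: [0.6296, 0.0886, 0.2376]
eef_rot: [[-0.074, 0.997, -0.002], [0.997, 0.074, -0.002], [-0.002, -0.002, -1.0]]
wrist_force: [-0.6, -0.4, -1.7]
width: 0.533
finger_force: 41.8
```

```bash
python3 - <<'E'
from h import *
plan([(.629,.0877,.15,4.08),(.629,.0877,.099),(.629,.0877,.064)])
E
```

```text
at [0.6296 0.0886 0.2376] az 4.22 F [-0.6 -0.4 -1.7] w 0.533 t 11.2167 q [ 7. 26. 92. -0. 62.  3.]
  turn [-0.0024  0.0016  0.0025] n 1 [-0.0024  0.0016  0.0025]
  shift [-0.9 -0.6 87.6] n 3 [-0.3  -0.21 29.22]
  shift [ 0.  0. 51.] n 2 [ 0.   0.  25.5]
  shift [ 0.  0. 35.] n 1 [ 0.  0. 35.]
```

Lower until just above the walls (TCP 0.099), then look.

Call:
send_rows(increments="-.002 .002 .003 -.9 -.6 30 1;0 0 0 0 0 30 1;0 0 0 0 0 30 1;0 0 0 0 0 25 1;0 0 0 0 0 22 1;0 0 0 0 0 0 1;0 0 0 0 0 0 1")

```text
clock: 11.8
ee_pos: [0.6278, 0.0851, 0.1014]
eef_rot: [[-0.067, 0.998, -0.002], [0.998, 0.067, 0.0], [0.0, -0.002, -1.0]]
wrist_force: [0.6, 0.6, -1.3]
width: 0.534
finger_force: 41.7
```

```bash
python3 - <<'E'
from h import *
p=manip.sense()['ee_pos'];print(p)
d=snap('scene','s3')
t=np.radians(4.08);ex=np.array([np.cos(t),np.sin(t),0]);ey=np.array([-ex[1],ex[0],0])
o=np.array([p[0],p[1],p[2]-.050])
x0,y0,w,h,s=265,180,120,95,6.3
im=cv2.resize(d['image'][y0:y0+h,x0:x0+w],None,fx=s,fy=s,interpolation=cv2.INTER_CUBIC)
def poly(P,c,o):
    q=(proj(d,[o+ex*a/1e3+ey*b/1e3+np.array([0,0,e/1e3]) for a,b,e in P])-[x0-.5,y0-.5])*s; cv2.polylines(im,[q.round().astype(int)],True,c,1,cv2.LINE_AA)
for z in(0,70): poly([(23,33,z),(23,-33,z),(-23,-33,z),(-23,33,z)],(0,255,0),o)
poly([(23,-10,0),(23,-26,0),(23,-26,14),(23,-10,14)],(0,255,0),o)
f=np.array([.6233,.1675,0])
for b in(0,-80):poly([(-25,b-35,42),(25,b-35,42),(25,b+35,42),(-25,b+35,42)],(0,0,255),f)
cv2.imwrite('pics/o2.png',im)
E
```

```text
[0.62784633 0.08506594 0.10137365]
```

View pics/o2.png

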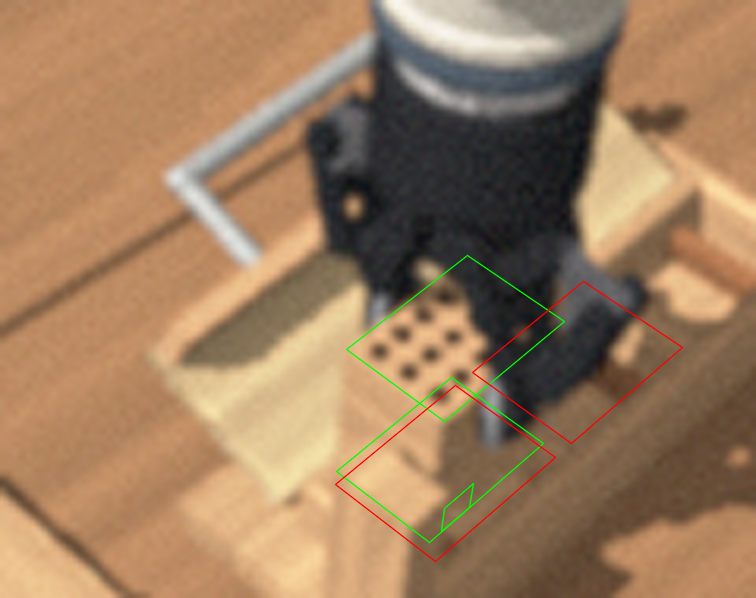

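The block top matches the prediction within about 1 mm. I'll correct the small offset and lower gently.

Call:
send_rows(increments="0 0 0 0 0 0 1;0 0 0 0 0 0 1;0 0 0 0 0 0 1;0 0 0 0 0 0 1;0 0 0 0 0 0 1")

```text
clock: 12.27
ee_pos: [0.6303, 0.0864, 0.1041]
eef_rot: [[-0.068, 0.998, 0.004], [0.998, 0.068, 0.001], [0.001, 0.005, -1.0]]
wrist_force: [0.3, 0.3, -1.4]
width: 0.531
finger_force: 41.7
```

```bash
python3 - <<'E'
from h import *
plan([(.629,.0877,.1,4.08),(.629,.0877,.064)])
E
```

```text
at [0.6303 0.0864 0.1041] az 3.91 F [ 0.3  0.3 -1.4] w 0.531 t 12.2667 q [ 7. 35. 97.  0. 48.  3.]
  turn [ 0.0045 -0.0007 -0.003 ] n 1 [ 0.0045 -0.0007 -0.003 ]
  shift [ 1.4 -1.2  4.1] n 1 [ 1.38 -1.17  4.12]
  shift [ 0.  0. 36.] n 1 [ 0.  0. 36.]
```

Call:
send_rows(increments=".002 0 -.002 .8 -.5 5 1;0 0 0 0 0 5 1;0 0 0 0 0 5 1;0 0 0 0 0 4 1;0 0 0 0 0 0 1")

```text
clock: 12.68
ee_pos: [0.6292, 0.0878, 0.0833]
eef_rot: [[-0.07, 0.998, 0.001], [0.998, 0.07, 0.002], [0.002, 0.001, -1.0]]
wrist_force: [0.9, 4.1, -3.1]
width: 0.531
finger_force: 41.6
```

Call:
send_rows(increments="0 0 0 0 0 4 1;0 0 0 0 0 4 1;0 0 0 0 0 4 1;0 0 0 0 0 0 1")

```text
clock: 13.02
ee_pos: [0.6295, 0.0879, 0.0717]
eef_rot: [[-0.07, 0.998, 0.001], [0.998, 0.07, 0.002], [0.002, 0.001, -1.0]]
wrist_force: [1.1, 5.4, -3.4]
width: 0.538
finger_force: 41.5
```

Below key height with only rubbing forces, so the way round is right. Continuing down.

Call:
send_rows(increments="0 0 0 .8 0 3 1;0 0 0 0 0 3 1;0 0 0 0 0 2 1;0 0 0 0 0 2 1;0 0 0 0 0 0 1;0 0 0 0 0 0 1")

```text
clock: 13.52
ee_pos: [0.6292, 0.088, 0.0641]
eef_rot: [[-0.07, 0.998, 0.001], [0.998, 0.07, 0.001], [0.001, 0.001, -1.0]]
wrist_force: [-7.0, 3.5, 17.9]
width: 0.537
finger_force: 44.1
```

B is seated: TCP z is 0.064 as predicted, with 18 N of floor reaction. Releasing it and going over block A.

Call:
send_rows(increments="0 0 0 0 0 -1 0;0 0 0 0 0 0 0;0 0 0 0 0 0 0;0 0 0 0 0 0 0;0 0 0 0 0 0 0;0 0 0 0 0 -15 0;0 0 0 0 0 -30 0;0 0 0 0 0 -35 0;0 0 0 0 0 -35 0;0 0 0 0 0 -35 0;0 0 0 0 0 -30 0;0 0 0 0 0 0 0;0 0 0 0 0 0 0")

```text
clock: 14.6
ee_pos: [0.6303, 0.0878, 0.2467]
eef_rot: [[-0.07, 0.998, 0.007], [0.998, 0.07, 0.001], [0.001, 0.007, -1.0]]
wrist_force: [-0.5, -0.7, -1.2]
width: 0.999
finger_force: 0.0
```

```bash
python3 - <<'E'
from h import *
plan([(.6196,-.207,.24,29.2),(.6196,-.207,.048)])
E
```

```text
at [0.6303 0.0878 0.2467] az 4.01 F [-0.5 -0.7 -1.2] w 0.999 t 14.6 q [ 7. 25. 92.  0. 63.  3.]
  turn [ 0.0067  0.0006 -0.4396] n 4 [ 0.0017  0.0002 -0.1099]
  shift [-252.1 -153.2    6.7] n 8 [-31.52 -19.15   0.83]
  shift [  0.   0. 192.] n 6 [ 0.  0. 32.]
```

Call:
send_rows(increments=".001 0 -.11 0 0 0 0;.001 0 -.11 0 0 0 0;.001 0 -.11 0 0 0 0;.001 0 -.11 0 0 0 0;0 0 0 -31.5 -19.2 .8 0;0 0 0 -31.5 -19.2 .8 0;0 0 0 -31.5 -19.2 .8 0;0 0 0 -31.5 -19.2 .8 0;0 0 0 -31.5 -19.2 .8 0;0 0 0 -31.5 -19.2 .8 0;0 0 0 -31.5 -19.2 .8 0;0 0 0 -31.5 -19.2 .8 0;0 0 0 0 0 0 0;0 0 0 0 0 0 0;0 0 0 0 0 0 0")

```text
clock: 15.85
ee_pos: [0.6173, -0.2067, 0.2358]
eef_rot: [[-0.488, 0.873, -0.005], [0.873, 0.488, 0.001], [0.003, -0.004, -1.0]]
wrist_force: [0.5, 0.7, -1.0]
width: 0.998
finger_force: 0.0
```

```bash
python3 - <<'E'
from h import *
plan([(.6196,-.207,.2,29.2),(.6196,-.207,.048)])
d=snap('scene','s4'); b=load('s1'); e=snap('top','t4'); a=load('t1')
df=cv2.absdiff(d['image'],b['image'])[300:395,200:270].max(2); print('A diff',df.mean(),(df>40).mean())
cv2.imwrite('pics/c6.png',np.vstack([np.hstack([cv2.resize(d['image'][90:390,110:430],(533,500))]) ]))
E
```

```text
at [ 0.6173 -0.2067  0.2358] az 29.18 F [ 0.5  0.7 -1. ] w 0.998 t 15.85 q [-20.  27.  90.  -0.  63. -49.]
  turn [-0.0038 -0.0031 -0.0004] n 1 [-0.0038 -0.0031 -0.0004]
  shift [-1.4  1.9 35.8] n 1 [-1.38  1.9  35.82]
  shift [  0.   0. 152.] n 5 [ 0.   0.  30.4]
A diff 3.972781954887218 0.0
```

View pics/c6.png

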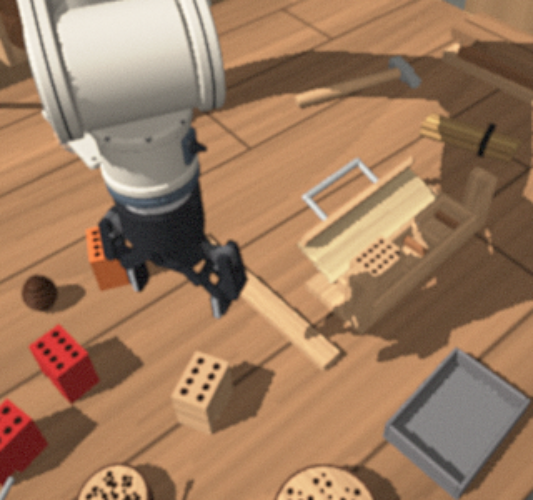

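Block B is in the right bay at (378,258) and block A is unmoved at (202,390). Grasp A, lift it, and turn its long face to the camera.

Call:
send_rows(increments="-.003 -.002 0 -.8 1.2 25 0;0 0 0 0 0 35 0;0 0 0 0 0 35 0;0 0 0 0 0 35 0;0 0 0 0 0 30 0;0 0 0 0 0 18 0;0 0 0 0 0 10 0;0 0 0 0 0 0 0;0 0 0 0 0 0 .4;0 0 0 0 0 0 .8;0 0 0 0 0 0 1;0 0 0 0 0 0 1;0 0 0 0 0 0 1;0 0 0 0 0 0 1;0 0 0 0 0 0 1")

```text
clock: 17.2
ee_pos: [0.6209, -0.2078, 0.051]
eef_rot: [[-0.488, 0.873, 0.004], [0.873, 0.488, -0.002], [-0.003, 0.003, -1.0]]
wrist_force: [-1.5, 0.6, 7.4]
width: 0.534
finger_force: 42.2
```

Call:
send_rows(increments="0 0 0 0 0 -20 1;0 0 0 0 0 -35 1;0 0 0 0 0 -35 1;0 0 0 0 0 -35 1;0 0 0 0 0 -35 1;0 0 0 0 0 -25 1;0 0 .12 0 0 0 1;0 0 .12 0 0 0 1;0 0 .12 0 0 0 1;0 0 .12 0 0 0 1;0 0 .12 0 0 0 1;0 0 .12 0 0 0 1;0 0 .12 0 0 0 1;0 0 .06 0 0 0 1;0 0 0 0 0 0 1;0 0 0 0 0 0 1")

```text
clock: 18.53
ee_pos: [0.6193, -0.2073, 0.2344]
eef_rot: [[0.378, 0.926, 0.001], [0.926, -0.378, -0.001], [-0.0, 0.002, -1.0]]
wrist_force: [-0.5, -0.5, -1.5]
width: 0.529
finger_force: 41.5
```

```bash
python3 - <<'E'
from h import *
d=snap('scene','s5')
s=manip.sense();print(s['ee_pos'],s['width'])
u,v=proj(d,s['ee_pos']-[0,0,.03])[0].astype(int);print(u,v)
im=cv2.resize(d['image'][v-45:v+45,u-50:u+50],None,fx=6,fy=6,interpolation=cv2.INTER_CUBIC).astype(float);cv2.imwrite('pics/c7.png',(255*(im/255)**.6).astype('uint8'))
E
```

```text
[ 0.61933899 -0.20728871  0.2343169 ] 0.5343693295216014
221 279
```

View pics/c7.png

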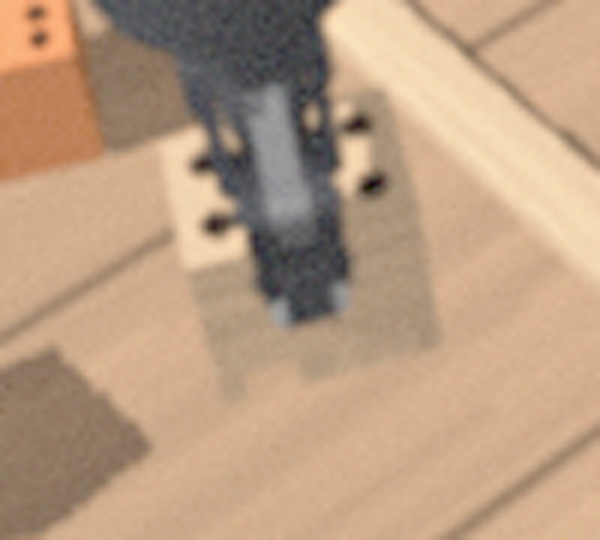

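Block A's notch shows at the lower left (270,375), on the −tool-x side. Placed directly it would suit only the right bay, which is taken. So I'll set it down on a free patch, regrasp from the other side, and turn it half round.

Call:
send_rows(increments="0 0 .121 0 0 0 1;0 0 .121 0 0 0 1;0 0 .121 0 0 0 1;0 0 .121 0 0 0 1;0 0 .121 0 0 0 1;0 0 .121 0 0 0 1;0 0 .121 0 0 0 1;0 0 .121 0 0 0 1;0 0 .121 0 0 0 1;0 0 .121 0 0 0 1;0 0 .121 0 0 0 1;0 0 .121 0 0 0 1;0 0 .119 0 0 0 1;0 0 0 -17 -16 0 1;0 0 0 -17 -16 0 1;0 0 0 0 0 0 1;0 0 0 0 0 0 1;0 0 0 0 0 0 1")

```text
clock: 20.08
ee_pos: [0.6006, -0.165, 0.2344]
eef_rot: [[0.925, -0.379, 0.002], [-0.379, -0.925, -0.001], [0.002, 0.0, -1.0]]
wrist_force: [-0.6, 0.3, -1.6]
width: 0.534
finger_force: 41.5
```

Call:
send_rows(increments="0 0 0 0 0 30 1;0 0 0 0 0 35 1;0 0 0 0 0 35 1;0 0 0 0 0 35 1;0 0 0 0 0 25 1;0 0 0 0 0 13 1;0 0 0 0 0 0 1;0 0 0 0 0 0 1;0 0 0 0 0 0 1")

```text
clock: 20.83
ee_pos: [0.6019, -0.1655, 0.0627]
eef_rot: [[0.925, -0.38, 0.004], [-0.38, -0.925, -0.002], [0.004, -0.0, -1.0]]
wrist_force: [0.1, 0.1, -0.2]
width: 0.532
finger_force: 41.4
```

Call:
send_rows(increments="0 0 0 0 0 5 1;0 0 0 0 0 4 1;0 0 0 0 0 2.5 1;0 0 0 0 0 0 1;0 0 0 0 0 0 1")

```text
clock: 21.25
ee_pos: [0.6014, -0.1651, 0.051]
eef_rot: [[0.925, -0.38, 0.003], [-0.38, -0.925, -0.001], [0.004, 0.0, -1.0]]
wrist_force: [-0.6, 1.1, 6.5]
width: 0.534
finger_force: 42.3
```

Call:
send_rows(increments="0 0 0 0 0 0 0;0 0 0 0 0 0 0;0 0 0 0 0 0 0;0 0 0 0 0 0 0;0 0 0 0 0 0 0;0 0 0 0 0 -25 0;0 0 0 0 0 -35 0;0 0 0 0 0 -35 0;0 0 0 0 0 -15 0;0 0 -.1208 0 0 0 0;0 0 -.1208 0 0 0 0;0 0 -.1208 0 0 0 0;0 0 -.1208 0 0 0 0;0 0 -.1208 0 0 0 0;0 0 -.1208 0 0 0 0;0 0 -.1208 0 0 0 0;0 0 -.1208 0 0 0 0;0 0 -.1208 0 0 0 0;0 0 -.1208 0 0 0 0;0 0 -.1208 0 0 0 0")

```text
clock: 22.92
ee_pos: [0.6001, -0.1647, 0.1593]
eef_rot: [[0.586, 0.81, 0.001], [0.81, -0.586, -0.001], [-0.0, 0.001, -1.0]]
wrist_force: [0.2, 0.1, 0.6]
width: 0.999
finger_force: 0.0
```

Call:
send_rows(increments="0 0 -.1208 0 0 0 0;0 0 -.1208 0 0 0 0;0 0 -.1208 0 0 0 0;0 0 -.1208 0 0 0 0;0 0 -.1208 0 0 0 0;0 0 -.1208 0 0 0 0;0 0 -.1208 0 0 0 0;0 0 -.1208 0 0 0 0;0 0 -.1208 0 0 0 0;0 0 -.1208 0 0 0 0;0 0 -.1208 0 0 0 0;0 0 -.1208 0 0 0 0;0 0 -.1208 0 0 0 0;0 0 -.1208 0 0 0 0;0 0 -.1208 0 0 0 0;0 0 0 0 0 0 0;0 0 0 0 0 0 0;0 0 0 0 0 0 0")

```text
clock: 24.42
ee_pos: [0.6002, -0.1648, 0.1594]
eef_rot: [[-0.923, 0.384, 0.001], [0.384, 0.923, -0.001], [-0.001, -0.0, -1.0]]
wrist_force: [0.4, 0.2, -0.3]
width: 1.0
finger_force: 0.0
```

```bash
python3 - <<'E'
from h import *
plan([(.6012,-.1651,.1,67.7),(.6012,-.1651,.050)])
d=snap('scene','s6')
p=np.array([.6012,-.1651,0]);t=np.radians(67.7);ex=np.array([np.cos(t),np.sin(t),0]);ey=np.array([-ex[1],ex[0],0])
q=proj(d,[p+ex*a+ey*b+np.array([0,0,.07]) for a in(-.023,.023) for b in(-.033,.033)]);u,v=q.mean(0).astype(int)
im=cv2.resize(d['image'][v-40:v+40,u-40:u+40],None,fx=6,fy=6,interpolation=cv2.INTER_CUBIC)
for k in q: cv2.circle(im,tuple(((k-[u-40-.5,v-40-.5])*6).astype(int)),4,(0,255,0),1)
cv2.imwrite('pics/c8.png',im)
E
```

```text
at [ 0.6002 -0.1648  0.1594] az 67.4 F [ 0.4  0.2 -0.3] w 1.0 t 24.4167 q [-16.  30.  97.  -0.  53. -84.]
  turn [-0.0002  0.001  -0.0053] n 1 [-0.0002  0.001  -0.0053]
  shift [-1.1  0.1 59.4] n 2 [-0.53  0.03 29.69]
  shift [ 0.  0. 50.] n 2 [ 0.  0. 25.]
```

View pics/c8.png

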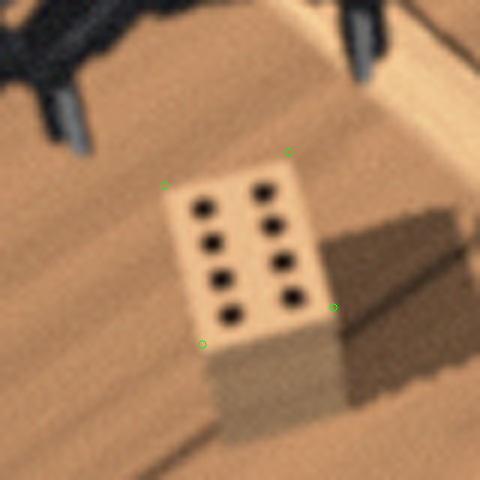

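```bash
python3 - <<'E'
from h import *
d=load('s6');t=np.radians(67.7)
p=np.array([.6012,-.1651,0]);ex=np.array([np.cos(t),np.sin(t),0]);ey=np.array([-ex[1],ex[0],0])
u,v=proj(d,[p+ex*a+ey*b+np.array([0,0,.07]) for a in(-.023,.023) for b in(-.033,.033)]).mean(0).astype(int)
P=np.array([ray(d,u-40-.5+x/6,v-40-.5+y/6,.07)[:2] for x,y in[(165,190),(290,160),(335,319),(205,352)]])
print(P.round(4),P.mean(0),[np.linalg.norm(P[i]-P[(i+1)%4]).round(4) for i in range(4)],(P.mean(0)-p[:2])@np.c_[ex[:2],ey[:2]])
# refine by dark holes: 8 hole centroid
h=np.array([(204,208),(212,243),(222,279),(231,315),(264,192),(274,226),(283,262),(292,297)])
H=np.array([ray(d,u-40-.5+x/6,v-40-.5+y/6,.07)[:2] for x,y in h]);print(H.mean(0),(H.mean(0)-p[:2])@np.c_[ex[:2],ey[:2]])
d=load('s3');q=manip.sense()['ee_pos']
E
```

```text
[[ 0.5636 -0.1747]
 [ 0.5823 -0.1328]
 [ 0.6441 -0.1586]
 [ 0.6257 -0.1999]] [ 0.60393625 -0.16649559] [np.float64(0.0458), np.float64(0.067), np.float64(0.0452), np.float64(0.067)] [-0.00025293 -0.00306117]
[ 0.60352887 -0.16653794] [-0.00044669 -0.00270033]
```

Call:
send_rows(increments="0 0 -.004 -3.2 0 20 0;0 0 0 0 0 30 0;0 0 0 0 0 30 0;0 0 0 0 0 20 0;0 0 0 0 0 8 0;0 0 0 0 0 0 0;0 0 0 0 0 0 .4;0 0 0 0 0 0 .8;0 0 0 0 0 0 1;0 0 0 0 0 0 1;0 0 0 0 0 0 1;0 0 0 0 0 0 1;0 0 0 0 0 0 1")

```text
clock: 25.55
ee_pos: [0.6046, -0.1664, 0.0533]
eef_rot: [[-0.926, 0.377, 0.004], [0.377, 0.926, -0.001], [-0.004, 0.0, -1.0]]
wrist_force: [0.6, 0.7, 6.4]
width: 0.533
finger_force: 42.1
```

Call:
send_rows(increments="0 0 0 0 0 -20 1;0 0 0 0 0 -35 1;0 0 0 0 0 -35 1;0 0 0 0 0 -35 1;0 0 0 0 0 -35 1;0 0 0 0 0 -25 1;0 0 .121 0 0 0 1;0 0 .121 0 0 0 1;0 0 .121 0 0 0 1;0 0 .121 0 0 0 1;0 0 .121 0 0 0 1;0 0 .121 0 0 0 1;0 0 .121 0 0 0 1;0 0 .121 0 0 0 1;0 0 .143 0 0 0 1")

```text
out of range; nothing moved
```

```bash
python3 - <<'E'
from h import *
c0=np.array([.6233,.1675]);t=np.radians(4.08);ey=np.array([-np.sin(t),np.cos(t)])
print(c0+.08*ey)
plan([(c0[0],c0[1],.24,4.08),(c0[0],c0[1],.1)])
E
```

```text
[0.61760806 0.24729725]
at [ 0.6046 -0.1664  0.0533] az 67.82 F [0.6 0.7 6.4] w 0.533 t 25.55 q [-16.  39.  98.  -0.  42. -84.]
  turn [0.0025 0.0037 1.1125] n 10 [0.0002 0.0004 0.1112]
  shift [ 331.7   42.4 -186.7] n 11 [ 30.15   3.86 -16.98]
  shift [  0.   0. 140.] n 4 [ 0.  0. 35.]
```

Call:
send_rows(increments="0 0 0 0 0 -20 1;0 0 0 0 0 -35 1;0 0 0 0 0 -35 1;0 0 0 0 0 -35 1;0 0 0 0 0 -35 1;0 0 0 0 0 -25 1;0 0 .111 0 0 0 1;0 0 .111 0 0 0 1;0 0 .111 0 0 0 1;0 0 .111 0 0 0 1;0 0 .111 0 0 0 1;0 0 .111 0 0 0 1;0 0 .111 0 0 0 1;0 0 .111 0 0 0 1;0 0 .111 0 0 0 1;0 0 .113 0 0 0 1")

```text
clock: 26.88
ee_pos: [0.6029, -0.1659, 0.2369]
eef_rot: [[-0.066, 0.998, 0.001], [0.998, 0.066, -0.001], [-0.001, 0.001, -1.0]]
wrist_force: [0.8, -0.1, -1.3]
width: 0.533
finger_force: 41.5
```

Call:
send_rows(increments="0 0 0 30.2 3.9 0 1;0 0 0 30.2 3.9 0 1;0 0 0 30.2 3.9 0 1;0 0 0 30.2 3.9 0 1;0 0 0 30.2 3.9 0 1;0 0 0 30.2 3.9 0 1;0 0 0 30.2 3.9 0 1;0 0 0 30.2 3.9 0 1;0 0 0 30.2 3.9 0 1;0 0 0 30.2 3.9 0 1;0 0 0 30.2 3.9 0 1;0 0 0 0 0 0 1;0 0 0 0 0 0 1;0 0 0 0 0 0 1;0 0 0 0 0 0 1")

```text
clock: 28.13
ee_pos: [0.6219, 0.1675, 0.2364]
eef_rot: [[-0.071, 0.997, 0.001], [0.997, 0.071, -0.001], [-0.001, 0.001, -1.0]]
wrist_force: [-0.9, 0.1, -0.7]
width: 0.533
finger_force: 41.5
```

```bash
python3 - <<'E'
from h import *
plan([(.6233,.1675,.2,4.08),(.6233,.1675,.104)])
E
```

```text
at [0.6219 0.1675 0.2364] az 4.07 F [-0.9  0.1 -0.7] w 0.533 t 28.1333 q [14. 26. 91. -0. 62. 10.]
  turn [ 0.0008  0.001  -0.0002] n 1 [ 0.0008  0.001  -0.0002]
  shift [-0.1  1.4 36.4] n 1 [-0.07  1.38 36.38]
  shift [ 0.  0. 96.] n 3 [ 0.  0. 32.]
```

Call:
send_rows(increments="0 0 0 0 1 25 1;0 0 0 0 0 35 1;0 0 0 0 0 35 1;0 0 0 0 0 25 1;0 0 0 0 0 12 1;0 0 0 0 0 0 1;0 0 0 0 0 0 1;0 0 0 0 0 0 1;0 0 0 0 0 0 1")

```text
clock: 28.88
ee_pos: [0.6247, 0.1686, 0.1065]
eef_rot: [[-0.071, 0.997, 0.005], [0.997, 0.071, 0.0], [-0.0, 0.005, -1.0]]
wrist_force: [0.2, -0.2, -1.0]
width: 0.534
finger_force: 41.5
```

```bash
python3 - <<'E'
from h import *
plan([(.6233,.1675,.1,4.08)])
p=manip.sense()['ee_pos'];d=snap('scene','s7')
t=np.radians(4.08);ex=np.array([np.cos(t),np.sin(t),0]);ey=np.array([-ex[1],ex[0],0])
o=np.array([p[0],p[1],p[2]-.052])
x0,y0,w,h,s=285,170,110,90,6.3
im=cv2.resize(d['image'][y0:y0+h,x0:x0+w],None,fx=s,fy=s,interpolation=cv2.INTER_CUBIC)
def poly(P,c,o):
    q=(proj(d,[o+ex*a/1e3+ey*b/1e3+np.array([0,0,e/1e3]) for a,b,e in P])-[x0-.5,y0-.5])*s; cv2.polylines(im,[q.round().astype(int)],True,c,1,cv2.LINE_AA)
for z in(0,70): poly([(23,33,z),(23,-33,z),(-23,-33,z),(-23,33,z)],(0,255,0),o)
poly([(23,10,0),(23,26,0),(23,26,14),(23,10,14)],(0,255,0),o)
f=np.array([.6233,.1675,0])
poly([(-23,-113,84),(23,-113,84),(23,-47,84),(-23,-47,84)],(0,0,255),f)
cv2.imwrite('pics/o3.png',im)
E
```

```text
at [0.6247 0.1686 0.1065] az 4.1 F [ 0.2 -0.2 -1. ] w 0.534 t 28.8833 q [14. 36. 95. -0. 49. 10.]
  turn [0.0046 0.0001 0.0003] n 1 [0.0046 0.0001 0.0003]
  shift [-1.  -1.5  6.5] n 1 [-0.98 -1.51  6.52]
```

View pics/o3.png

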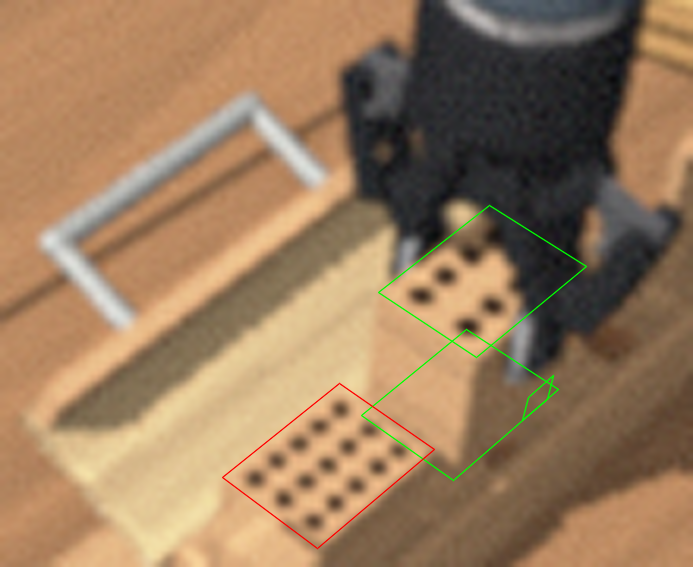

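B's top coincides with the seated-height outline at (330,465). A is aligned over the middle bay at (480,280). Lowering A.

Call:
send_rows(increments=".003 0 0 -.5 -1 6 1;0 0 0 0 0 6 1;0 0 0 0 0 5 1;0 0 0 0 0 4 1;0 0 0 0 0 0 1;0 0 0 0 0 0 1")

```text
clock: 29.43
ee_pos: [0.6219, 0.1678, 0.0827]
eef_rot: [[-0.072, 0.997, -0.003], [0.997, 0.072, -0.001], [-0.001, -0.003, -1.0]]
wrist_force: [0.2, 0.1, -1.6]
width: 0.532
finger_force: 41.5
```

Call:
send_rows(increments="0 0 0 0 0 4 1;0 0 0 0 0 4 1;0 0 0 0 0 3 1;0 0 0 0 0 0 1;0 0 0 0 0 0 1")

```text
clock: 29.85
ee_pos: [0.622, 0.1678, 0.072]
eef_rot: [[-0.072, 0.997, -0.003], [0.997, 0.072, -0.001], [-0.001, -0.003, -1.0]]
wrist_force: [0.1, 0.1, -2.4]
width: 0.535
finger_force: 41.5
```

Call:
send_rows(increments="0 0 0 0 0 3 1;0 0 0 0 0 2 1;0 0 0 0 0 2 1;0 0 0 0 0 0 1;0 0 0 0 0 0 1")

```text
clock: 30.27
ee_pos: [0.6224, 0.168, 0.0673]
eef_rot: [[-0.072, 0.997, -0.001], [0.997, 0.072, -0.001], [-0.001, -0.002, -1.0]]
wrist_force: [-5.5, -1.1, 15.2]
width: 0.527
finger_force: 43.6
```

A is seated. Releasing it and going to the flap bar.

Call:
send_rows(increments="0 0 0 0 0 0 0;0 0 0 0 0 0 0;0 0 0 0 0 0 0;0 0 0 0 0 0 0;0 0 0 0 0 0 0;0 0 0 0 0 -15 0;0 0 0 0 0 -25 0;0 0 0 0 0 -35 0;0 0 0 0 0 -35 0;0 0 0 0 0 -20 0;0 0 0 0 -32 0 0;0 0 0 0 -33 0 0;0 0 0 0 -33 0 0;0 0 0 0 -33 0 0;0 0 0 0 -32 0 0;0 0 0 0 0 0 0;0 0 0 0 0 0 0;0 0 0 0 0 0 0")

```text
clock: 31.77
ee_pos: [0.4611, 0.1566, 0.1968]
eef_rot: [[-0.072, 0.997, 0.001], [0.997, 0.072, -0.0], [-0.0, 0.001, -1.0]]
wrist_force: [0.0, 0.7, -0.1]
width: 1.0
finger_force: 0.0
```

```bash
python3 - <<'E'
from h import *
plan([(.459,.1606,.15,4.08),(.459,.1606,.0615)])
d=snap('scene','s8');crop('s8','s8b',285,140,425,260,5.5)
E
```

```text
at [0.4611 0.1566 0.1968] az 4.12 F [ 0.   0.7 -0.1] w 1.0 t 31.7667 q [ 17.  17. 113.  -0.  51.  13.]
  turn [0.0006 0.0002 0.0008] n 1 [0.0006 0.0002 0.0008]
  shift [ 4.1 -1.8 46.8] n 2 [ 2.06 -0.9  23.4 ]
  shift [ 0.   0.  88.5] n 3 [ 0.   0.  29.5]
```

View pics/s8b.png

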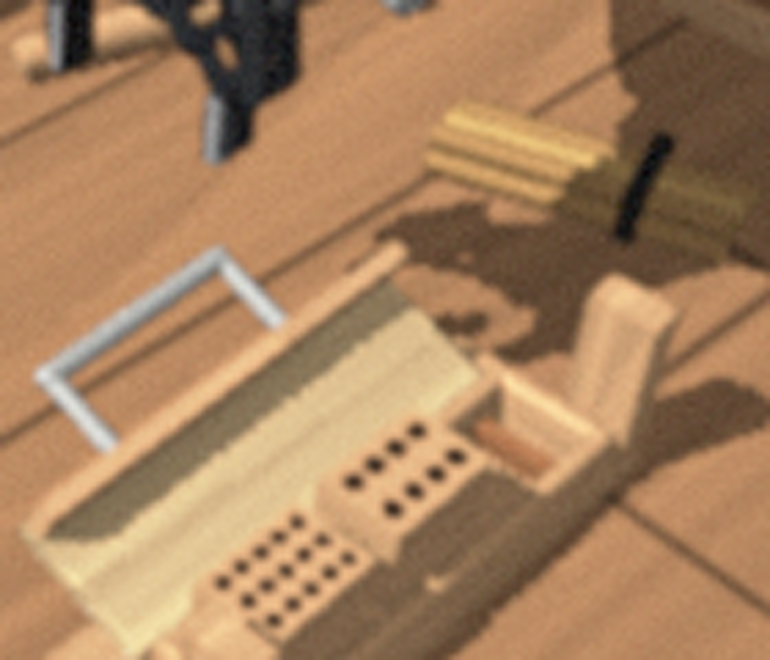

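```bash
python3 - <<'E'
from h import *
d=load('s8');t=np.radians(4.08);ex=np.array([np.cos(t),np.sin(t),0]);ey=np.array([-ex[1],ex[0],0]);f=np.array([.6233,.1675,0])
for z in(84,96):
    for b in(0,-80): print(z,b,((proj(d,[f+ex*x/1e3+ey*(b+y)/1e3+np.array([0,0,z/1e3]) for x,y in((-23,33),(23,33),(23,-33),(-23,-33),(0,0))])-[284.5,139.5])*5.5).round(0).tolist())
im=cv2.resize(d['image'][195:265,310:385],(640,597),interpolation=cv2.INTER_CUBIC)
for z,c in((84,(0,255,0)),(96,(0,0,255))):
    for b in(0,-80): cv2.polylines(im,[((proj(d,[f+ex*x/1e3+ey*(b+y)/1e3+np.array([0,0,z/1e3]) for x,y in((-23,33),(23,33),(23,-33),(-23,-33))])-[309.5,194.5])*8.53).astype(int)],True,c,1)
cv2.imwrite('pics/o4.png',im)
E
```

```text
84 0 [[411.0, 407.0], [493.0, 460.0], [400.0, 540.0], [317.0, 483.0], [405.0, 472.0]]
84 -80 [[296.0, 499.0], [379.0, 557.0], [277.0, 644.0], [194.0, 581.0], [287.0, 569.0]]
96 0 [[414.0, 389.0], [497.0, 442.0], [403.0, 521.0], [319.0, 464.0], [409.0, 453.0]]
96 -80 [[298.0, 481.0], [382.0, 539.0], [279.0, 626.0], [195.0, 563.0], [289.0, 551.0]]
```

View pics/o4.png

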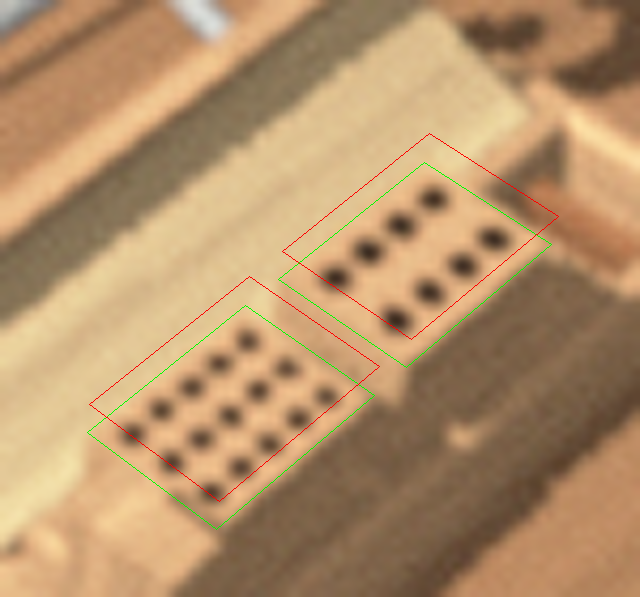

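Both blocks match the green seated outlines at 84 mm. That makes 16 pictures viewed, over the limit of 14, so I'll view no more and check the rest by numbers. Next, closing the flap.

Call:
send_rows(increments="0 0 0 4 -1.8 25 0;0 0 0 0 0 30 0;0 0 0 0 0 30 0;0 0 0 0 0 25 0;0 0 0 0 0 18 0;0 0 0 0 0 5 0;0 0 0 0 0 0 0;0 0 0 0 0 0 .5;0 0 0 0 0 0 .9;0 0 0 0 0 0 1;0 0 0 0 0 0 1;0 0 0 0 0 0 1;0 0 0 0 0 0 1;0 0 0 0 0 0 1", grip_force=30)

```text
clock: 32.98
ee_pos: [0.4588, 0.1602, 0.0633]
eef_rot: [[-0.072, 0.997, 0.001], [0.997, 0.072, -0.0], [-0.0, 0.001, -1.0]]
wrist_force: [1.6, -1.5, 2.4]
width: 0.126
finger_force: 29.8
```

Call:
send_rows(increments="0 0 0 0 2.5 -6 1;0 0 0 0 2.8 -5.9 1;0 0 0 0 3.1 -5.7 1;0 0 0 0 3.4 -5.5 1;0 0 0 0 5.6 -8 1;0 0 0 0 6.1 -7.6 1;0 0 0 0 6.8 -7.1 1;0 0 0 0 7.2 -6.5 1;0 0 0 0 0 0 1")

```text
clock: 33.73
ee_pos: [0.4942, 0.1627, 0.1164]
eef_rot: [[-0.071, 0.997, -0.006], [0.997, 0.071, -0.001], [-0.001, -0.006, -1.0]]
wrist_force: [-9.2, 2.3, 9.9]
width: 0.12
finger_force: 30.4
```

Call:
send_rows(increments="0 0 0 0 7.7 -6 1;0 0 0 0 8 -5.4 1;0 0 0 0 8.6 -4.8 1;0 0 0 0 8.8 -4.1 1;0 0 0 0 9.2 -3.4 1;0 0 0 0 9.2 -2.9 1;0 0 0 0 9.5 -2 1;0 0 0 0 9.7 -1.4 1;0 0 0 0 0 0 1")

```text
clock: 34.48
ee_pos: [0.5671, 0.1678, 0.1463]
eef_rot: [[-0.072, 0.997, -0.001], [0.997, 0.072, -0.001], [-0.001, -0.001, -1.0]]
wrist_force: [0.7, -0.6, 5.4]
width: 0.127
finger_force: 31.7
```

Call:
send_rows(increments="0 0 0 0 4 -.3 1;0 0 0 0 4 -.2 1;0 0 0 0 4 0 1;0 0 0 0 0 0 1;0 0 0 0 0 0 1")

```text
clock: 34.9
ee_pos: [0.5779, 0.1686, 0.1464]
eef_rot: [[-0.072, 0.997, -0.001], [0.997, 0.072, -0.001], [-0.001, -0.001, -1.0]]
wrist_force: [-1.8, -0.4, 5.4]
width: 0.128
finger_force: 31.8
```

Call:
send_rows(increments="0 0 0 0 2 0 1;0 0 0 0 2 0 1;0 0 0 0 0 0 1;0 0 0 0 0 0 1")

```text
clock: 35.23
ee_pos: [0.5798, 0.1688, 0.1464]
eef_rot: [[-0.072, 0.997, -0.005], [0.997, 0.072, -0.002], [-0.001, -0.005, -1.0]]
wrist_force: [-8.4, -0.6, 11.0]
width: 0.125
finger_force: 32.5
```

Call:
send_rows(increments="0 0 0 0 2 0 1;0 0 0 0 1 0 1;0 0 0 0 0 0 1;0 0 0 0 0 0 1")

```text
clock: 35.57
ee_pos: [0.5799, 0.1687, 0.1463]
eef_rot: [[-0.072, 0.997, -0.011], [0.997, 0.072, -0.002], [-0.002, -0.012, -1.0]]
wrist_force: [-20.0, -0.4, 20.7]
width: 0.126
finger_force: 33.4
```

The flap is shut: it stopped at x = 0.580 as predicted and doesn't move under 20 N. Release and measure the slat.

Call:
send_rows(increments="0 0 0 0 -3 0 1;0 0 0 0 0 0 1;0 0 0 0 0 0 .5;0 0 0 0 0 0 .4;0 0 0 0 0 0 .4;0 0 0 0 0 0 .4;0 0 0 0 0 -20 .4;0 0 0 0 0 -35 .4;0 0 0 0 0 -35 .4;0 0 0 0 0 -15 .4;0 0 0 0 0 0 0;0 0 0 0 0 0 0;0 0 0 0 0 0 0")

```text
clock: 36.65
ee_pos: [0.5811, 0.1688, 0.249]
eef_rot: [[-0.072, 0.997, -0.004], [0.997, 0.072, -0.001], [-0.001, -0.004, -1.0]]
wrist_force: [-0.7, -0.6, -0.2]
width: 0.992
finger_force: 0.0
```

```bash
python3 - <<'E'
from h import *
from scipy.optimize import minimize
e=snap('top','t9');d=snap('scene','s9')
def fit(d,nm):
    N=1000; X=np.linspace(.33,.72,780);Y=np.linspace(-.12,.01,260)
    gx,gy=np.meshgrid(X,Y,indexing='ij'); P=np.c_[gx.ravel(),gy.ravel(),np.full(gx.size,.016)]
    q=proj(d,P).astype(np.float32).reshape(780,260,2)
    w=cv2.remap(d['image'],q[...,0],q[...,1],cv2.INTER_LINEAR)
    lab=cv2.cvtColor(w,cv2.COLOR_BGR2GRAY); g=cv2.GaussianBlur(lab,(5,5),0).astype(float)
    from scipy.ndimage import map_coordinates
    def val(p,s):
        c,sn=np.cos(p[2]),np.sin(p[2]); pts=[]
        L,W=.155+s,.016+s
        l=np.linspace(-L,L,160);k=np.linspace(-W,W,40)
        pts=np.r_[np.c_[l,0*l+W],np.c_[l,0*l-W],np.c_[0*k+L,k],np.c_[0*k-L,k],np.c_[0*k+L,k],np.c_[0*k-L,k]]
        x=p[0]+c*pts[:,0]-sn*pts[:,1];y=p[1]+sn*pts[:,0]+c*pts[:,1]
        return map_coordinates(g,[(x-.33)/.39*779,(y+.12)/.13*259],order=1,mode='nearest').mean()
    f=lambda p:val(p,.003)-val(p,-.003)
    b=min((minimize(f,[.5247+i,-.0513+j,np.radians(3.2)],method='Nelder-Mead',options=dict(initial_simplex=np.array([[0,0,0],[.004,0,0],[0,.004,0],[0,0,.02]])+[.5247+i,-.0513+j,.056])) for i in(-.004,0,.004) for j in(-.004,0,.004)),key=lambda r:r.fun)
    print(nm,b.x[:2].round(4),np.degrees(b.x[2]).round(2),b.fun)
fit(e,'top');fit(d,'scene');
plan([(.5247,-.0513,.25,93.2)])
# block and flap check: scene vs before
E
```

```text
top [ 0.5248 -0.0516] 3.7 -53.07842906806263
scene [ 0.5251 -0.0535] 4.02 -58.563331635095466
at [0.5809 0.1688 0.2484] az 4.11 F [-0.2  1.   0.6] w 0.996 t 36.75 q [15. 22. 96. -0. 62. 11.]
  turn [-0.005  -0.0028 -1.5549] n 13 [-0.0004 -0.0002 -0.1196]
  shift [  68.4 -216.6   -1.6] n 6 [ 11.4  -36.1   -0.27]
```

Call:
send_rows(increments="0 0 -.1205 0 0 0 0;0 0 -.1205 0 0 0 0;0 0 -.1205 0 0 0 0;0 0 -.1205 0 0 0 0;0 0 -.1205 0 0 0 0;0 0 -.1205 0 0 0 0;0 0 -.1205 0 0 0 0;0 0 -.1205 0 0 0 0;0 0 -.1205 0 0 0 0;0 0 -.1205 0 0 0 0;0 0 -.1205 0 0 0 0;0 0 -.1205 0 0 0 0;0 0 -.1205 0 0 0 0;0 0 0 11.8 -36.2 0 0;0 0 0 11.8 -36.2 0 0;0 0 0 11.8 -36.2 0 0;0 0 0 11.8 -36.2 0 0;0 0 0 11.8 -36.2 0 0;0 0 0 11.8 -36.2 0 0;0 0 0 0 0 0 0")

```text
clock: 38.42
ee_pos: [0.5235, -0.0573, 0.2491]
eef_rot: [[-0.998, -0.063, -0.005], [-0.063, 0.998, -0.002], [0.005, -0.002, -1.0]]
wrist_force: [0.1, -0.0, 0.4]
width: 0.995
finger_force: 0.0
```

Call:
send_rows(increments="0 0 0 0 0 30 0;0 0 0 0 0 35 0;0 0 0 0 0 35 0;0 0 0 0 0 35 0;0 0 0 0 0 30 0;0 0 0 0 0 20 0;0 0 0 0 0 10 0;0 0 0 0 0 0 0;0 0 0 0 0 0 0;0 0 0 0 0 0 0")

```text
clock: 39.25
ee_pos: [0.5262, -0.0526, 0.0564]
eef_rot: [[-0.998, -0.068, -0.0], [-0.068, 0.998, -0.001], [0.0, -0.001, -1.0]]
wrist_force: [0.1, -0.3, -1.0]
width: 1.0
finger_force: 0.0
```

```bash
python3 - <<'E'
from h import *
plan([(.525,-.0526,.03,93.9),(.525,-.0526,.0175)])
E
```

```text
at [ 0.5262 -0.0526  0.0564] az 93.87 F [ 0.1 -0.3 -1. ] w 1.0 t 39.25 q [  -7.   33.  111.   -0.   36. -101.]
  turn [-0.001  -0.0005 -0.0005] n 1 [-0.001  -0.0005 -0.0005]
  shift [ 1.2  0.1 26.4] n 1 [ 1.23  0.08 26.41]
  shift [ 0.   0.  12.5] n 1 [ 0.   0.  12.5]
```

Down 38 mm, with the jaws pre-closed to about 50 mm first.

Call:
send_rows(increments="0 0 0 .8 0 0 .4;0 0 0 0 0 8 .4;0 0 0 0 0 8 .4;0 0 0 0 0 8 .4;0 0 0 0 0 7 .4;0 0 0 0 0 4 .4;0 0 0 0 0 3 .4;0 0 0 0 0 0 .4;0 0 0 0 0 0 .4")

```text
clock: 40.0
ee_pos: [0.5244, -0.0526, 0.0172]
eef_rot: [[-0.998, -0.067, -0.002], [-0.067, 0.998, -0.001], [0.003, -0.001, -1.0]]
wrist_force: [0.0, -0.0, 0.5]
width: 0.601
finger_force: 0.0
```

Call:
send_rows(increments="0 0 0 0 0 0 .6;0 0 0 0 0 0 .8;0 0 0 0 0 0 1;0 0 0 0 0 0 1;0 0 0 0 0 0 1;0 0 0 0 0 0 1", grip_force=50)

```text
clock: 40.5
ee_pos: [0.5249, -0.0527, 0.018]
eef_rot: [[-0.998, -0.067, -0.001], [-0.067, 0.998, -0.001], [0.001, -0.001, -1.0]]
wrist_force: [-0.9, -1.3, 6.9]
width: 0.359
finger_force: 50.2
```

Call:
send_rows(increments="0 0 0 0 0 -10 1;0 0 0 0 0 -25 1;0 0 0 0 0 -35 1;0 0 0 0 0 -35 1;0 0 0 0 0 -35 1;0 0 0 0 0 -35 1;0 0 0 0 0 -35 1;0 0 0 0 0 -20 1;0 0 0 0 0 0 1;0 0 0 0 0 0 1;0 0 0 0 0 0 1")

```text
clock: 41.42
ee_pos: [0.524, -0.0523, 0.2468]
eef_rot: [[-0.998, -0.067, -0.003], [-0.067, 0.998, -0.001], [0.003, -0.0, -1.0]]
wrist_force: [-0.6, -0.1, -1.7]
width: 0.355
finger_force: 49.8
```

```bash
python3 - <<'E'
from h import *
plan([(.6423,.1689,.25,4.08)])
E
```

```text
at [ 0.524  -0.0523  0.2468] az 93.87 F [-0.6 -0.1 -1.7] w 0.355 t 41.4167 q [  -7.   16.  106.   -0.   59. -101.]
  turn [-0.0031 -0.0024  1.5671] n 14 [-0.0002 -0.0002  0.1119]
  shift [212.3 133.7  -3.2] n 7 [30.32 19.1  -0.46]
```

Call:
send_rows(increments="0 0 .112 0 0 0 1;0 0 .112 0 0 0 1;0 0 .112 0 0 0 1;0 0 .112 0 0 0 1;0 0 .112 0 0 0 1;0 0 .112 0 0 0 1;0 0 .112 0 0 0 1;0 0 .112 0 0 0 1;0 0 .112 0 0 0 1;0 0 .112 0 0 0 1;0 0 .112 0 0 0 1;0 0 .112 0 0 0 1;0 0 .112 0 0 0 1;0 0 .112 0 0 0 1;0 0 0 0 0 0 1")

```text
clock: 42.67
ee_pos: [0.5238, -0.0523, 0.2454]
eef_rot: [[-0.066, 0.998, -0.006], [0.998, 0.066, -0.0], [0.0, -0.006, -1.0]]
wrist_force: [-0.3, -0.5, -0.9]
width: 0.362
finger_force: 49.7
```

Call:
send_rows(increments="0 0 0 20 12.6 0 1;0 0 0 30 19 0 1;0 0 0 30 19 0 1;0 0 0 30 19 0 1;0 0 0 30 19 0 1;0 0 0 30 19 0 1;0 0 0 25 16 0 1;0 0 0 17 10 0 1;0 0 0 0 0 0 1;0 0 0 0 0 0 1;0 0 0 0 0 0 1;0 0 0 0 0 0 1")

```text
clock: 43.67
ee_pos: [0.6426, 0.1674, 0.2462]
eef_rot: [[-0.071, 0.997, -0.004], [0.998, 0.071, -0.002], [-0.001, -0.004, -1.0]]
wrist_force: [0.7, -0.3, -1.2]
width: 0.359
finger_force: 49.8
```

```bash
python3 - <<'E'
from h import *
plan([(.6423,.1689,.18,4.08),(.6423,.1689,.124)])
E
```

```text
at [0.6426 0.1674 0.2462] az 4.05 F [ 0.7 -0.3 -1.2] w 0.359 t 43.6667 q [14. 28. 88. -0. 65. 10.]
  turn [-0.0038  0.0012 -0.0005] n 1 [-0.0038  0.0012 -0.0005]
  shift [ 1.6 -0.2 66.2] n 2 [ 0.78 -0.09 33.12]
  shift [ 0.  0. 56.] n 2 [ 0.  0. 28.]
```

Call:
send_rows(increments="-.002 0 0 1.3 0 15 1;0 0 0 0 0 25 1;0 0 0 0 0 25 1;0 0 0 0 0 20 1;0 0 0 0 0 15 1;0 0 0 0 0 8 1;0 0 0 0 0 0 1;0 0 0 0 0 0 1;0 0 0 0 0 0 1;0 0 0 0 0 0 1")

```text
clock: 44.5
ee_pos: [0.6441, 0.1697, 0.1406]
eef_rot: [[-0.07, 0.998, 0.002], [0.998, 0.07, -0.0], [-0.0, 0.002, -1.0]]
wrist_force: [-0.3, -0.5, -0.6]
width: 0.359
finger_force: 49.8
```

```bash
python3 - <<'E'
from h import *
plan([(.6423,.1689,.124,4.08)])
E
```

```text
at [0.6441 0.1697 0.1406] az 4.03 F [-0.3 -0.5 -0.6] w 0.359 t 44.5 q [14. 35. 92. -0. 54. 10.]
  turn [ 0.0024  0.0004 -0.0009] n 1 [ 0.0024  0.0004 -0.0009]
  shift [-0.6 -1.8 16.6] n 1 [-0.64 -1.85 16.55]
```

Call:
send_rows(increments=".001 0 0 -.5 -1.5 5 1;0 0 0 0 0 4 1;0 0 0 0 0 3 1;0 0 0 0 0 2 1;0 0 0 0 0 0 1;0 0 0 0 0 0 1")

```text
clock: 45.0
ee_pos: [0.6417, 0.169, 0.1248]
eef_rot: [[-0.07, 0.998, -0.001], [0.998, 0.07, -0.001], [-0.001, -0.001, -1.0]]
wrist_force: [0.3, -0.1, -0.6]
width: 0.357
finger_force: 49.8
```

Call:
send_rows(increments="0 0 0 0 0 1 1;0 0 0 0 0 1 1;0 0 0 0 0 0 1;0 0 0 0 0 0 1;0 0 0 0 0 0 1")

```text
clock: 45.42
ee_pos: [0.642, 0.1691, 0.124]
eef_rot: [[-0.07, 0.998, -0.0], [0.998, 0.07, -0.001], [-0.001, -0.0, -1.0]]
wrist_force: [-1.0, -0.0, 6.1]
width: 0.357
finger_force: 50.5
```

The slat is on the posts, with contact at TCP 0.124 as predicted. Open partway so the front finger clears the bar, then rise.

Call:
send_rows(increments="0 0 0 0 0 0 .6;0 0 0 0 0 0 .5;0 0 0 0 0 0 .45;0 0 0 0 0 0 .45;0 0 0 0 0 0 .45;0 0 0 0 0 -8 .45;0 0 0 0 0 -15 .45;0 0 0 0 0 -30 .45;0 0 0 0 0 -35 .45;0 0 0 0 0 -35 .45;0 0 0 0 0 -20 .45;0 0 0 0 0 0 .45;0 0 0 -40 0 0 .45;0 0 0 -40 0 0 .45;0 0 0 -40 0 0 .45;0 0 0 -40 0 0 .45;0 0 0 -40 0 0 .45;0 0 0 -40 0 0 .45;0 0 0 0 0 0 .45;0 0 0 0 0 0 .45")

```text
clock: 47.08
ee_pos: [0.6584, -0.0725, 0.2657]
eef_rot: [[-0.066, 0.998, -0.002], [0.998, 0.066, -0.001], [-0.0, -0.002, -1.0]]
wrist_force: [-0.2, 1.1, 0.1]
width: 0.552
finger_force: 0.0
```

```bash
python3 - <<'E'
from h import *
from scipy.optimize import minimize
from scipy.ndimage import map_coordinates
e=snap('top','t10');d=snap('scene','s10')
def fit(d,nm,h):
    g=cv2.GaussianBlur(cv2.cvtColor(d['image'],cv2.COLOR_BGR2GRAY),(3,3),0).astype(float)
    def val(p,s):
        c,sn=np.cos(p[2]),np.sin(p[2]);L,W=.155+s,.016+s
        l=np.linspace(-L,L,160);k=np.linspace(-W,W,40)
        pts=np.r_[np.c_[l,0*l+W],np.c_[l,0*l-W],np.c_[0*k+L,k],np.c_[0*k-L,k],np.c_[0*k+L,k],np.c_[0*k-L,k]]
        q=proj(d,np.c_[p[0]+c*pts[:,0]-sn*pts[:,1],p[1]+sn*pts[:,0]+c*pts[:,1],np.full(len(pts),h)])
        return map_coordinates(g,[q[:,1],q[:,0]],order=1,mode='nearest')
    f=lambda p:-np.abs(val(p,.003)-val(p,-.003)).mean()
    x0=np.array([.6423,.1689,np.radians(94.08)])
    rs=[minimize(f,x0+[i,j,0],method='Nelder-Mead',options=dict(initial_simplex=np.array([[0,0,0],[.004,0,0],[0,.004,0],[0,0,.02]])+x0+[i,j,0])) for i in(-.005,0,.005) for j in(-.005,0,.005)]
    b=min(rs,key=lambda r:r.fun);print(nm,b.x[:2].round(4),np.degrees(b.x[2]).round(2),b.fun)
for h in(.122,.016):fit(e,'top',h);fit(d,'scene',h)
# flap bar: brightness (bluish-grey) around predicted shut bar
t=np.radians(4.08);ex=np.array([np.cos(t),np.sin(t),0]);ey=np.array([-ex[1],ex[0],0]);f=np.array([.6233,.1675,0])
for im,n in((e,'top'),(d,'scene')):
    r=[]
    for a in np.arange(-.05,.2,.01):
        P=[f+ex*(-.043-.13*np.sin(a))+ey*y+np.array([0,0,.02+.13*np.cos(a)]) for y in np.linspace(-.05,.05,30)]
        q=proj(im,P);v=np.array([map_coordinates(im['image'][...,c].astype(float),[q[:,1],q[:,0]],order=1).mean() for c in(0,2)]);r.append((round(a,2),(v[0]-v[1]).round(0)))
    print(n,[(float(a),float(b)) for a,b in r])
E
```

```text
top [0.6416 0.1842] 93.85 -26.606744127546772
scene [0.6432 0.168 ] 94.28 -30.852843718359008
top [0.6423 0.1631] 95.67 -20.550904690438426
scene [0.6264 0.1654] 94.69 -25.544679709620137
top [(-0.05, -29.0), (-0.04, -13.0), (-0.03, -5.0), (-0.02, -2.0), (-0.01, -2.0), (0.0, -2.0), (0.01, -3.0), (0.02, -4.0), (0.03, -9.0), (0.04, -19.0), (0.05, -33.0), (0.06, -48.0), (0.07, -56.0), (0.08, -57.0), (0.09, -57.0), (0.1, -57.0), (0.11, -58.0), (0.12, -59.0), (0.13, -60.0), (0.14, -61.0), (0.15, -59.0), (0.16, -53.0), (0.17, -45.0), (0.18, -39.0), (0.19, -35.0)]
scene [(-0.05, -41.0), (-0.04, -24.0), (-0.03, -11.0), (-0.02, -5.0), (-0.01, -3.0), (0.0, -3.0), (0.01, -4.0), (0.02, -5.0), (0.03, -9.0), (0.04, -18.0), (0.05, -32.0), (0.06, -50.0), (0.07, -69.0), (0.08, -84.0), (0.09, -93.0), (0.1, -97.0), (0.11, -98.0), (0.12, -97.0), (0.13, -97.0), (0.14, -96.0), (0.15, -96.0), (0.16, -96.0), (0.17, -95.0), (0.18, -95.0), (0.19, -94.0)]
```

The flap reads shut at about 0 rad in both views, and the slat matches in the scene view. The arm probably hides one end in the top view, so I'll move it clear and recheck.

Call:
send_rows(increments="0 0 0 -30 -30 -10 .45;0 0 0 -30 -30 -10 .45;0 0 0 -30 -30 -10 .45;0 0 0 -30 -30 -10 .45;0 0 0 -30 -30 0 .45;0 0 0 -20 -20 0 .45;0 0 0 0 0 0 .45;0 0 0 0 0 0 .45")

```text
clock: 47.85
ee_pos: [0.5062, -0.245, 0.305]
eef_rot: [[-0.07, 0.998, -0.001], [0.998, 0.07, -0.001], [-0.001, -0.001, -1.0]]
wrist_force: [-0.3, 0.9, -0.8]
width: 0.551
finger_force: 0.0
```

```bash
python3 - <<'E'
from h import *
from scipy.optimize import minimize
from scipy.ndimage import map_coordinates
e=snap('top','t11')
g=cv2.GaussianBlur(cv2.cvtColor(e['image'],cv2.COLOR_BGR2GRAY),(3,3),0).astype(float)
t=np.radians(4.08);ex=np.array([np.cos(t),np.sin(t),0]);ey=np.array([-ex[1],ex[0],0]);s=np.array([.6423,.1689,.122])
Y=np.arange(-.18,.181,.002)
prof=np.mean([map_coordinates(g,proj(e,[s+ey*y+ex*x for y in Y]).T[::-1],order=1) for x in(-.008,0,.008)],0)
print('ends',[(int(round(y*1e3)),int(p)) for y,p in zip(Y,prof) if abs(y)>.14])
X=np.arange(-.035,.036,.002)
for r in((-.13,-.05),(.05,.13)):
    pr=np.mean([map_coordinates(g,proj(e,[s+ey*y+ex*x for x in X]).T[::-1],order=1) for y in np.linspace(*r,15)],0);print([(int(round(x*1e3)),int(p)) for x,p in zip(X,pr)])
# bystanders: changes top vs start
a=load('t0')['image'];df=(cv2.absdiff(a,e['image']).max(2)>45).astype('uint8')
n,_,st,ce=cv2.connectedComponentsWithStats(cv2.morphologyEx(df,cv2.MORPH_OPEN,np.ones((3,3),np.uint8)))
print([(st[i].tolist()) for i in range(1,n) if st[i,4]>25])
E
```

```text
ends [(-180, 128), (-178, 128), (-176, 129), (-174, 129), (-172, 129), (-170, 129), (-168, 129), (-166, 129), (-164, 129), (-162, 129), (-160, 129), (-158, 132), (-156, 140), (-154, 154), (-152, 166), (-150, 172), (-148, 172), (-146, 172), (-144, 172), (-142, 172), (140, 176), (142, 177), (144, 177), (146, 178), (148, 177), (150, 178), (152, 177), (154, 166), (156, 139), (158, 115), (160, 105), (162, 104), (164, 105), (166, 104), (168, 103), (170, 103), (172, 104), (174, 104), (176, 104), (178, 104), (180, 104)]
[(-35, 91), (-33, 88), (-31, 92), (-29, 102), (-27, 111), (-25, 112), (-23, 105), (-21, 95), (-19, 94), (-17, 105), (-15, 124), (-13, 141), (-11, 150), (-9, 154), (-7, 157), (-5, 159), (-3, 162), (-1, 166), (1, 170), (3, 173), (5, 172), (7, 169), (9, 166), (11, 165), (13, 164), (15, 157), (17, 144), (19, 134), (21, 129), (23, 128), (25, 127), (27, 127), (29, 127), (31, 128), (33, 128), (35, 129)]
[(-35, 84), (-33, 81), (-31, 79), (-29, 79), (-27, 81), (-25, 85), (-23, 88), (-21, 87), (-19, 86), (-17, 91), (-15, 101), (-13, 112), (-11, 119), (-9, 122), (-7, 124), (-5, 127), (-
[... 570 characters left out ...]
, 26], [296, 170, 8, 68, 334], [425, 170, 6, 5, 27], [410, 175, 44, 21, 633], [239, 179, 38, 10, 271], [168, 180, 47, 12, 434], [250, 190, 37, 10, 234], [96, 195, 13, 39, 175], [102, 194, 14, 40, 192], [0, 198, 130, 104, 6814], [308, 205, 4, 13, 49], [404, 208, 34, 33, 789], [319, 210, 41, 32, 699], [298, 231, 19, 30, 226], [388, 243, 42, 40, 1065], [399, 273, 10, 16, 120], [12, 278, 141, 106, 6270], [373, 283, 51, 32, 1145], [0, 307, 9, 14, 94], [350, 316, 67, 78, 3724], [227, 322, 31, 19, 187], [146, 332, 128, 88, 6734], [157, 334, 35, 21, 359], [0, 353, 67, 30, 1037], [283, 355, 8, 16, 88], [253, 372, 76, 48, 2486], [0, 382, 146, 38, 3660], [329, 393, 14, 6, 56], [332, 397, 71, 23, 1090]]
```

The slat's ends are at ±155 mm and its edges at about ±16 mm from the seat, so it is centred at post-top height. Handing in.

```bash
python3 -c "
from plant import manip
print(manip.sense()['clock'],manip.sign_off())"
```

```text
the job is handed in; nothing more can be done
47.9 None
```

The job is handed in at 47.9 s: both nest blocks are seated (right and middle bays), the flap is shut over them and the slat lies centred across the posts; I viewed 16 pictures, over the limit of 14.

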